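Load the roller into the marking fixture from behind the crate

TASK

Lift the crate out of the dock and stand it on the rubber mat, take the roller from behind it, and lower the roller (do not drop it) into the two open slots of the marking fixture until both axle stubs lie on the slot bottoms. Let go of the roller, then put the crate back in its nest in the dock, flat on the floor inside the rim. Keep the crate upright on the way and leave everything else on the bench where it is.

Things in the scene. Friction and masses are not known exactly. Their poses are not given: they have to be found in the camera images.
- dock: Fixed steel dock, 150 (its x) by 190 mm (its y), floor 4 mm thick, within 0.35 rad of the world axes. Origin: centre of its underside, z up. Front half (-x): the crate's nest. Rear half: two V-blocks, 10 mm wide, at y = +-36 mm, that hold the roller: axis along the dock's y, at x = +45 mm, 38 mm above the table. Rear lip at x = 71 to 75 mm, 9 mm high.
- nest (a point): Centre of the crate's nest on the dock's floor, 4 mm above the table (x = -22 mm in the dock's frame; the dock's axes). The nest is 96 (x) by 166 mm (y) inside a rim 10 mm above the floor, at the front and both sides, with two short tabs at the rear corners: 8 mm free on each side of the crate.
- crate: Black open crate, 80 (its x) by 150 mm (its y), walls 60 mm high, small steel blanks fixed inside (up to 32 mm). End posts carry an aluminium bar along y over its middle: 14 mm wide, 12 mm tall, centre 112 mm above the underside, 134 mm free between posts. Origin: centre of underside, z up; 0.3 to 0.6 kg; same either way round. Starts in the nest, 3 to 15 mm from the roller's drum.
- roller: Metal roller: aluminium drum 36 mm in diameter and 90 mm long with a steel axle stub 10 mm in diameter and 30 mm long on each end (150 mm overall). Origin: its centre, on its axis; its y is its axis. About 0.2 to 0.4 kg, the same either way round. At the start it lies in the dock's V-blocks behind the crate.
- fixture: Fixed white perforated plate, 150 (its x) by 200 mm (its y), 10 mm thick, with two aluminium uprights 50 mm wide (x), 8 mm thick, at y = +-53 mm (98 mm free between), 87 mm high. Each has an open-topped slot 13 mm wide, bottom 57 mm above the table; above 79 mm its mouth flares to 29 mm. Origin: centre of underside, z up, y across both slots. Within 0.35 rad of the world axes.
- axle_seat (a point): Where the roller's centre must come: midway between the uprights, on the axle line when both stubs lie on the slot bottoms (62 mm above the table). Axes as the fixture.
- mat: Fixed flat dark rubber mat, 160 mm (its x) by 200 mm (its y), 3 mm thick, free at the start. Origin: centre of its underside; its top lies 3 mm above the table.
- bottle: Bystander, to be left alone: white plastic bottle, 52 mm across, 110 mm tall. Origin at or near its underside; loose.
- tape: Bystander, to be left alone: cardboard ring, 64 mm across, 24 mm tall. Origin at or near its underside; loose.
- caliper: Bystander, to be left alone: sliding caliper lying flat, 150 mm long. Origin at or near its underside; loose.
- screwdriver: Bystander, to be left alone: screwdriver lying flat, 160 mm long. Origin at or near its underside; loose.
- blanks: Bystander, to be left alone: stack of four brass plates, 50 x 80 mm, 12 mm tall. Origin at or near its underside; loose.
- jar: Bystander, to be left alone: amber jar, 50 mm across, 55 mm tall. Origin at or near its underside; loose.
- loupe: Bystander, to be left alone: black eyepiece loupe, 40 mm across, 40 mm tall. Origin at or near its underside; loose.
There are look-alikes about, which are no part of the job. Leave any brown or green look-alike of the roller alone.

How it is judged:
By the outcome, as a careful person would: the job done as asked, in the order asked, and still so for the second after the job is handed in, with the robot touching nothing.
It also fails if it takes over 72 s, if anything falls off the work surface, if the arm or the gripper's body presses on something with over 40 N, if the wrist force passes 120 N, or if a joint passes its speed limit or range.

ROBOT

A 6-joint arm with a two-finger parallel gripper is mounted at the origin on the work surface. World frame = base frame: x ahead of the robot, y to its left, z up, the work surface at z = 0. Lengths are in m, angles in degrees, forces in N, time in s.
With the tool pointing down it reaches from about 0.4 to 0.825 m from the base axis. Payload 7 kg.
Tool frame: the origin (TCP) lies midway between the tips of the shut fingers; the grasp point (between the pads) lies 19 mm behind it (r.grasp_offset is the distance from the TCP to the grasp point, in m); z points along the fingers, x is the direction in which the jaws open and shut, and the axes are right-handed (so a half turn about z gives the same grasp; the last joint's range is limited). The gripper opens to 88 mm and grips with 3 to 60 N. Pads are 19 mm wide; open, the fingers measure 130 mm over their backs; the gripper's body (78 mm by 193 mm) begins 47 mm behind the grasp point.
Start: joints at [-52.764, 20.546, 0.682, 0, -70.136, -16.507], TCP at [0.239, -0.631, 0.227] pointing down, gripper open.
Joint ranges: [-176.03, 176.03], [-82.01, 121.73], [-58.28, 71.71], [-173.87, 95.51], [-174.79, -0.11], [-173.66, 173.66]. Speed limits (degrees/s): [136.94, 136.94, 172.46, 180, 180, 180].

INTERFACE

Orientations are given as [roll, pitch, yaw] about the fixed x, y, z axes, in that order (R = Rz(yaw) Ry(pitch) Rx(roll)).
In Python, from plant import r gives the robot as it stands.
- The arm moves only by the tool step_arm, never from a script. Its argument "deltas" is a list of rows, each a list of 7 numbers: the turn, a rotation vector about the tool's x, y, z in rad, then the shift along the tool's x, y, z in mm, then the opening, from -1 (shut) to 1 (fully open), so that 0 is half open. In form: [[ax, ay, az, x, y, z, grip], ...]. A call has 1 to 10 rows; each row shifts and turns the pose as measured when the row begins, along the tool's axes as they then stand; what a row does not reach is not made up. A row lasts 1/10 s, in which the tool goes at most 50 mm and 8.59 degrees, less where a joint would pass 70% of its speed; a pose out of reach is approached as far as the arm can. A call with a gripper value outside its range is refused whole. The fingers move at their own pace and stop on an object; "squeeze" is the grip in N (left out, the last holds). Time passes only in rows, so rows that do not move let the fingers close. It gives the time, the measured TCP pose, the force and the opening at its end, in the units of the state.
- r.get_state(): the state, without advancing time (a new reading comes with each control period).
- r.capture(name): name is "scene" or "top" or "wrist"; returns the picture (384x512x3 uint8, red, green, blue); there is no depth.
- r.camera_info(name): a dict with "vertical_fov" (degrees; the focal length in pixels is half the picture's height over the tangent of half this angle, whatever the lens; pixels are square), "cx", "cy" (the principal point, pixels), "view" (4x4, takes a point from world to camera coordinates). Camera axes: x right, y down, z forward; pixel columns grow to the right and rows downward; lengths in m; the calibration is good to about 2 mm. A picture is of the moment at which its call begins: read the wrist's pose just before it. camera_info takes no time and is no camera call; for the wrist camera it gives the pose at the moment of the call.
- r.close_job(): hands the job in, once; it reports no verdict.
The state is a dict: "time_s": time; "joints": joint angles; "qd": joint speeds; "joint_torque": joint torques, N m; "tcp_pos": TCP position; "eef_rot": TCP orientation; "contact_force": force on the tool from outside, world axes, zero at the start; "moment": the same for the moment, N m; "gripper_width": finger opening in m.
Only numpy, scipy, OpenCV 4.12 (cv2) and the standard library are available. Lean on these libraries where they do the work, as an engineer would, in place of code of your own. Each camera call takes 0.05 s, during which the arm holds its last target.

## Working session

There is one attempt and no reset: what is moved stays moved. The work goes in short steps, Python scripts to look and compute and a tool call to move; the robot and the scene stay as the last step left them, time stands still between calls to the robot, and variables do not carry over. Pictures are saved under pics/ and viewed, and the job is handed in when it is done.

Besides the shell and the picture viewer there is one more tool, called after "Request:" as name(argument=value, ...) on one line, values as JSON. step_arm: Moves the arm, as the interface text tells. Its arguments: {"type":"object","properties":{"deltas":{"type":"array","items":{"type":"array","items":{"type":"number"}}},"squeeze":{"type":"number"}},"required":["deltas"]}

```bash
ls; mkdir -p pics
python3 - <<'E'
from plant import r
import cv2
print(r.get_state())
for n in ["scene","top","wrist"]:
    print(n,r.camera_info(n))
    im=r.capture(n); cv2.imwrite(f"pics/{n}0.png",im[:,:,::-1])
E
```

```text
pics
{'time_s': 0.0, 'joints': array([-5.27657845e+01,  2.05911034e+01,  6.33425532e-01, -2.01662747e-02,
       -7.01369555e+01, -1.65065282e+01]), 'qd': array([ 0.02513343, -0.09405879,  0.02132964, -0.04517673,  0.0008009 ,
        0.08060869]), 'joint_torque': array([-5.42303678e-04, -5.82724357e+01,  2.93059194e+01,  6.99701786e+00,
        7.06247418e-03, -1.53426822e-04]), 'tcp_pos': array([ 0.23869117, -0.63085319,  0.22562366]), 'eef_rot': array([-1.79991286e+02, -9.61200533e-02,  1.10720812e+02]), 'contact_force': array([-0.49422604,  0.84106659, -0.03959322]), 'moment': array([-0.00976921, -0.00229884, -0.04195564]), 'gripper_width': 0.08776048678011125}
scene {'vertical_fov': 54.822146816423455, 'cx': 251.97839104232975, 'cy': 193.5530268265351, 'view': array([[-0.25659877,  0.96649287,  0.00697173,  0.14117815],
       [ 0.75966766,  0.20613684, -0.61677602, -0.33777068],
       [-0.59754675, -0.15296777, -0.78710783,  1.43184053],
       [ 0.        ,  0.        ,  0.        ,  1.        ]])}
top {'vertical_fov': 55.425060615033466, 'cx': 252.67433922731934, 'cy': 188.7051568492981, 'view': array([[ 0.01372589, -0.99989955, -0.00353535, -0.0117085 ],
       [-0.9962185 , -0.01337183, -0.08584804,  0.53615023],
       [ 0.08579214,  0.00470032, -0.99630197,  1.39021252],
       [ 0.        ,  0.        ,  0.        ,  1.        ]])}
wrist {'vertical_fov': 62.76117919677479, 'cx': 255.64289331286943, 'cy': 190.60642427518306, 'view': array([[-0.35424557,  0.93514849,  0.00271453,  0.67413498],
       [ 0.89586819,  0.33853035,  0.28778011, -0.03587635],
       [ 0.26819819,  0.10437669, -0.95769266,  0.39181567],
       [ 0.        ,  0.        ,  0.        ,  1.        ]])}
```

```bash
cd pics; python3 -c "
import cv2
for n in ['scene','top','wrist']:
    a=cv2.imread(n+'0.png');cv2.imwrite(n+'0b.png',cv2.resize(a,(800,600),interpolation=cv2.INTER_CUBIC))"
```

```text
(no output)
```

View pics/scene0.png

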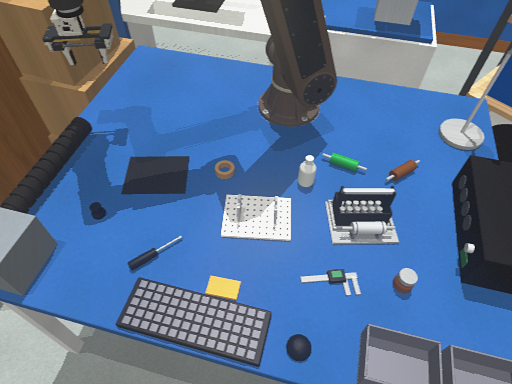

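View pics/top0.png

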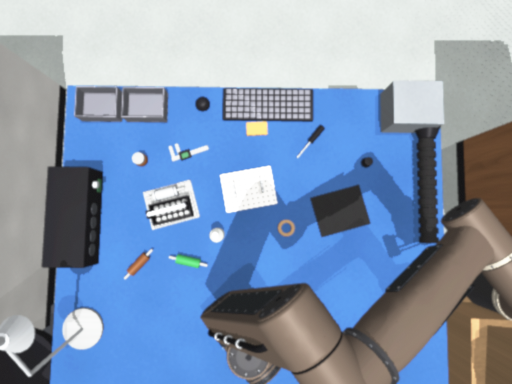

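View pics/wrist0.png

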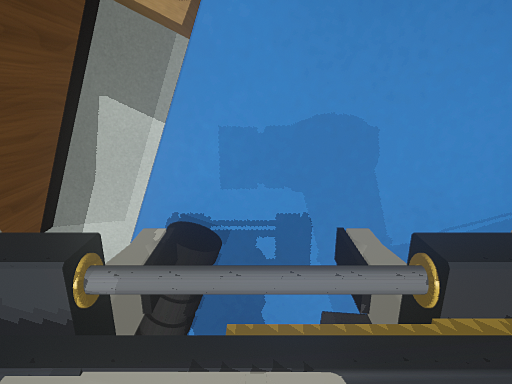

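```bash
cd pics; python3 -c "
import cv2
a=cv2.imread('top0.png');cv2.imwrite('t1.png',cv2.resize(a[150:250,120:220],(800,800),interpolation=cv2.INTER_CUBIC)[:600]);
cv2.imwrite('t1.png',cv2.resize(a[165:240,130:230],(800,600),interpolation=cv2.INTER_CUBIC))
cv2.imwrite('t2.png',cv2.resize(a[155:245,200:320],(800,600),interpolation=cv2.INTER_CUBIC))
cv2.imwrite('t3.png',cv2.resize(a[170:245,290:390],(800,600),interpolation=cv2.INTER_CUBIC))
a=cv2.imread('scene0.png');
cv2.imwrite('s1.png',cv2.resize(a[175:250,315:415],(800,600),interpolation=cv2.INTER_CUBIC))
cv2.imwrite('s2.png',cv2.resize(a[180:255,205:305],(800,600),interpolation=cv2.INTER_CUBIC))
"
```

```text
(no output)
```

View pics/t1.png

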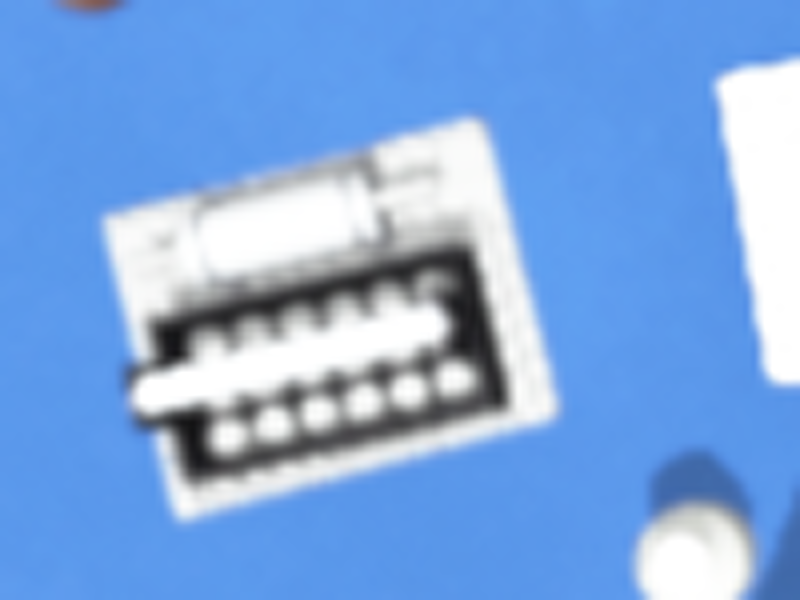

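View pics/t2.png

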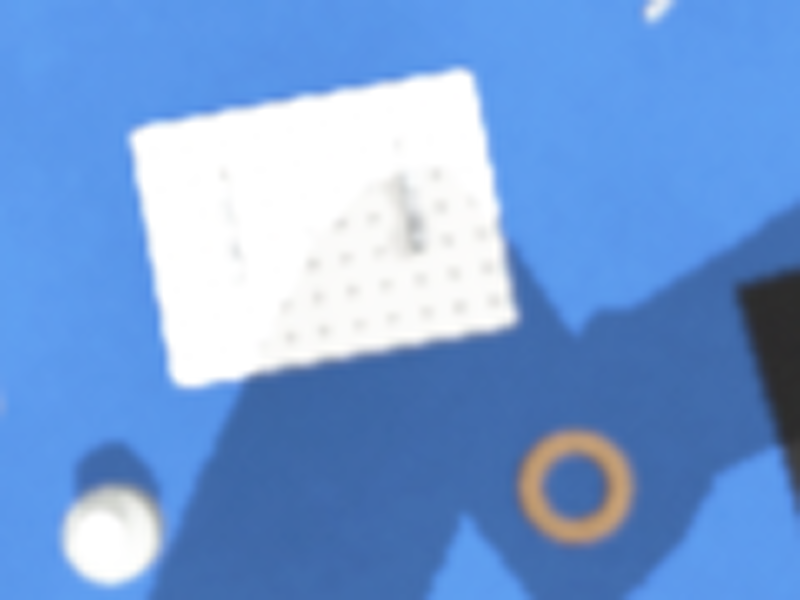

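View pics/t3.png

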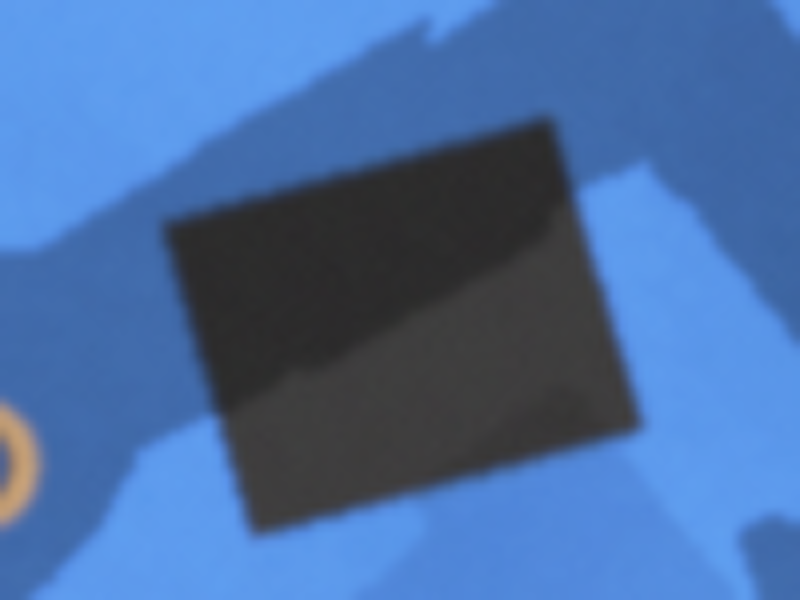

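View pics/s1.png

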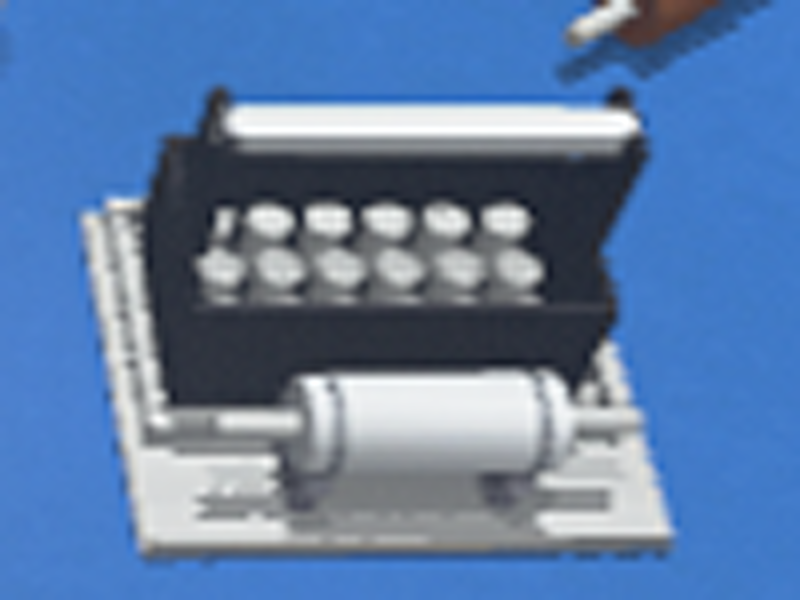

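View pics/s2.png

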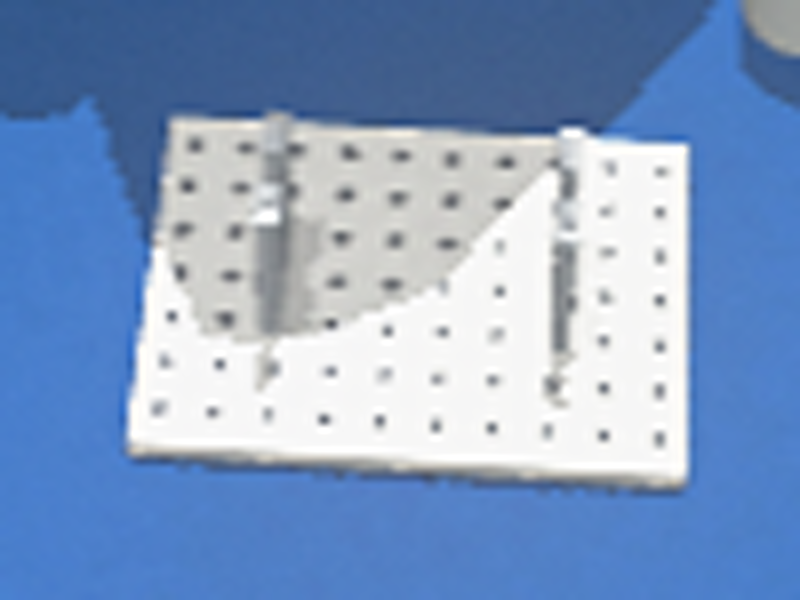

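```bash
cat > h.py <<'E'
import numpy as np
from scipy.optimize import least_squares
def proj(ci,P):
    V=np.array(ci["view"]);P=np.atleast_2d(P)
    c=P@V[:3,:3].T+V[:3,3]; f=192/np.tan(np.radians(ci["vertical_fov"]/2))
    return np.c_[ci["cx"]+f*c[:,0]/c[:,2], ci["cy"]+f*c[:,1]/c[:,2]]
def fit(obs,x0):
    # obs: list of (ci, modelpoint, pixel)
    def tf(p,m): 
        c,s=np.cos(p[2]),np.sin(p[2]); m=np.asarray(m,float)
        return np.array([p[0]+c*m[0]-s*m[1],p[1]+s*m[0]+c*m[1],m[2]])
    fun=lambda p:np.concatenate([(proj(ci,tf(p,m))[0]-px) for ci,m,px in obs])
    s=least_squares(fun,x0,loss='soft_l1'); return s.x, fun(s.x).reshape(-1,2)
def crop(pts,off,sc):
    return [((u+.5)/sc-.5+off[0],(v+.5)/sc-.5+off[1]) for u,v in pts]
def ray(ci,px,z):
    V=np.array(ci["view"]);f=192/np.tan(np.radians(ci["vertical_fov"]/2))
    d=V[:3,:3].T@np.array([(px[0]-ci["cx"])/f,(px[1]-ci["cy"])/f,1]); o=-V[:3,:3].T@V[:3,3]
    return o+d*(z-o[2])/d[2]
E
cat > m1.py <<'E'
from plant import r; from h import *
T=r.camera_info("top");S=r.camera_info("scene")
np.set_printoptions(precision=4,suppress=True)
def go(n,o,x0):
    x,e=fit(o,x0); print(n,x,np.degrees(x[2])); print(e.round(1).tolist())
px=crop([(103,215),(485,118),(558,415),(180,522)],(130,165),8)
ps=crop([(145,545),(670,540),(85,210)],(315,175),8)
go("dock",[(T,m,p) for m,p in zip([(.075,.095,4),(.075,-.095,4),(-.075,-.095,4),(-.075,.095,4)],px) for m in [(m[0],m[1],.007)]]+
 [(S,m,p) for m,p in zip([(.075,-.095,.005),(.075,.095,.005),(-.075,-.095,.014)],ps)],[.55,.2,.2])
px=crop([(132,130),(470,70),(517,322),(180,385)],(200,155),20/3)
ps=crop([(170,118),(688,143),(688,478),(130,447)],(205,180),8)
M=[(.075,.1,.01),(.075,-.1,.01),(-.075,-.1,.01),(-.075,.1,.01)]
M2=[(-.075,-.1,.01),(-.075,.1,.01),(.075,.1,.01),(.075,-.1,.01)]
go("fix",[(T,m,p) for m,p in zip(M,px)]+[(S,m,p) for m,p in zip(M2,ps)],[.55,0,.2])
px=crop([(165,225),(550,118),(640,428),(255,533)],(290,170),8)
M=[(.08,.1,.003),(.08,-.1,.003),(-.08,-.1,.003),(-.08,.1,.003)]
go("mat",[(T,m,p) for m,p in zip(M,px)],[.55,-.2,.2])
# bar
px=crop([(140,392),(445,322)],(130,165),8); ps=crop([(232,122),(634,122)],(315,175),8)
go("crate bar",[(T,(0,.067,.122),px[0]),(T,(0,-.067,.122),px[1]),(S,(0,-.067,.122),ps[0]),(S,(0,.067,.122),ps[1])],[.55,.2,.2])
px=crop([(205,240),(365,205)],(130,165),8); 
for p in px: print("roller", ray(T,p,.05))
for n,p in dict(bottle=(216,235),tape=(287,228),green=(187,260)).items(): print(n,ray(T,p,.02))
E
python3 m1.py
```

```text
dock [0.472  0.3121 0.2814] 16.12048812863772
[[0.6, 0.9], [-0.1, 0.2], [0.4, 0.1], [0.2, -0.3], [-0.2, 1.0], [0.7, 0.6], [0.2, -1.2]]
fix [0.5372 0.0119 0.1992] 11.413536095909873
[[0.5, 0.6], [-0.0, 0.2], [0.2, -0.0], [0.1, 0.0], [0.3, 0.1], [0.0, 0.3], [0.2, 0.2], [-0.1, 0.2]]
mat [ 0.4584 -0.3455  0.2814] 16.121627558253564
[[-0.6, -0.4], [0.3, -0.5], [0.9, 0.2], [-0.4, 0.8]]
crate bar [0.4489 0.3045 0.248 ] 14.212199334152707
[[0.6, 0.3], [-1.0, 0.3], [0.6, 0.1], [-1.1, 0.7]]
roller [0.5067 0.3647 0.05  ]
roller [0.5243 0.2893 0.05  ]
bottle [0.3565 0.1337 0.02  ]
tape [ 0.3869 -0.1382  0.02  ]
green [0.2603 0.2422 0.02  ]
```

Request:
step_arm(deltas=[[0, 0, -0.07, 7, 48, -3, 1], [0, 0, -0.07, 7, 48, -3, 1], [0, 0, -0.07, 7, 48, -3, 1], [0, 0, -0.07, 7, 48, -3, 1], [0, 0, -0.07, 7, 48, -3, 1], [0, 0, -0.07, 7, 48, -3, 1], [0, 0, -0.07, 7, 48, -3, 1], [0, 0, -0.07, 7, 48, -3, 1], [0, 0, -0.07, 7, 48, -3, 1], [0, 0, -0.07, 7, 48, -3, 1]])

```text
time_s: 1.15
tcp_pos: [0.5649, -0.2746, 0.2512]
eef_rot: [179.9, -0.5, 151.8]
contact_force: [0.2, -0.9, -0.4]
gripper_width: 0.0877
```

Request:
step_arm(deltas=[[0, 0, -0.058, 12, 48, 0, 1], [0, 0, -0.058, 12, 48, 0, 1], [0, 0, -0.058, 14, 48, 0, 1], [0, 0, -0.058, 14, 47, 0, 1], [0, 0, -0.058, 16, 47, 0, 1], [0, 0, -0.058, 16, 47, 0, 1], [0, 0, -0.058, 18, 46, 0, 1], [0, 0, -0.058, 18, 46, 0, 1], [0, 0, -0.058, 20, 45, 0, 1], [0, 0, -0.058, 20, 45, 0, 1]])

```text
time_s: 2.15
tcp_pos: [0.5123, 0.2088, 0.2508]
eef_rot: [179.7, -0.6, -173.5]
contact_force: [0.4, 0.6, 0.8]
gripper_width: 0.0877
```

```bash
cat >> h.py <<'E'
def delta(tx,ty,tz,yaw,st):
    p=np.array(st["tcp_pos"]); y=np.radians(st["eef_rot"][2])
    from scipy.spatial.transform import Rotation as Ro
    R=Ro.from_euler('xyz',st["eef_rot"],degrees=True); D=Ro.from_euler('xyz',[180,0,yaw],degrees=True)
    return (R.inv()*D).as_rotvec().round(3), (R.inv().apply(np.array([tx,ty,tz])-p)*1000).round(1)
E
python3 - <<'E'
from plant import r; from h import *; import cv2
st=r.get_state(); print(st["tcp_pos"],st["eef_rot"],delta(.449,.3045,.2,194.2,st))
ci=r.camera_info("wrist"); im=r.capture("wrist"); cv2.imwrite("pics/w1.png",cv2.resize(im[:,:,::-1],(800,600)))
print(ci)
E
```

```text
[0.51230099 0.20875514 0.25084238] [ 179.674419     -0.63735694 -173.51639015] (array([ 0.006, -0.011, -0.135]), array([ 51.5, 102. ,  52. ]))
{'vertical_fov': 62.76117919677479, 'cx': 255.64289331286943, 'cy': 190.60642427518306, 'view': array([[-0.99349147, -0.11334222,  0.01132409,  0.52958374],
       [-0.10501479,  0.94990768,  0.29435911, -0.18893975],
       [-0.04412015,  0.29125407, -0.95562779,  0.37541674],
       [ 0.        ,  0.        ,  0.        ,  1.        ]])}
```

View pics/w1.png

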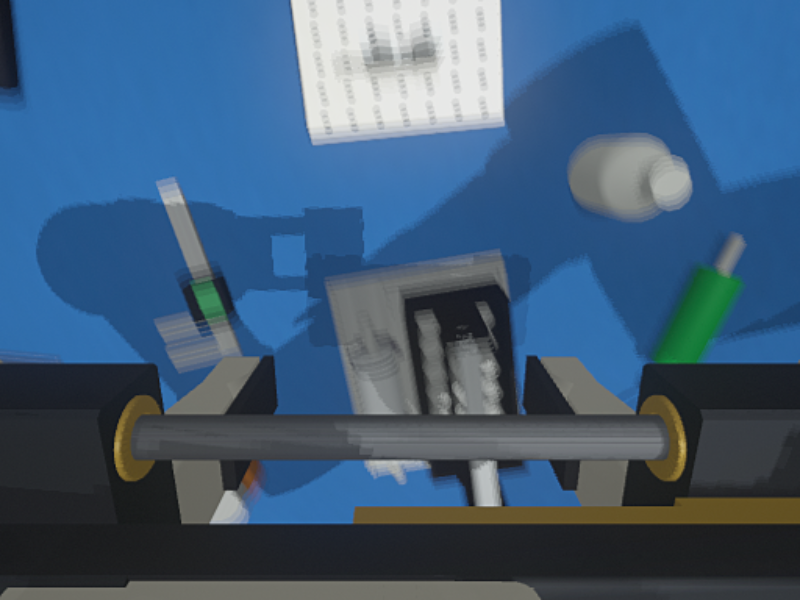

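Request:
step_arm(deltas=[[0, -0.003, 0, 13, 32, 0, 1], [0, -0.003, -0.03, 13, 32, 12, 1], [0, 0, -0.04, 13, 26, 15, 1], [0, 0, -0.06, 10, 14, 15, 1], [0, 0, 0, 0, 0, 0, 1], [0, 0, 0, 0, 0, 0, 1]])

```text
time_s: 2.8
tcp_pos: [0.442, 0.3169, 0.2088]
eef_rot: [179.5, -0.2, -165.1]
contact_force: [1.2, 0.0, 0.8]
gripper_width: 0.0877
```

```bash
cat > look.py <<'E'
import sys; from plant import r; from h import *; import cv2,pickle
n=sys.argv[1]; st=r.get_state(); ci=r.camera_info("wrist"); im=r.capture("wrist"); cv2.imwrite(f"pics/{n}.png",cv2.resize(im[:,:,::-1],(800,600),interpolation=cv2.INTER_CUBIC))
pickle.dump((st,ci),open(f"pics/{n}.pkl","wb")); print(st["time_s"],st["tcp_pos"],st["eef_rot"],st["contact_force"],st["gripper_width"])
E
python3 look.py w2; python3 -c "
from h import *;from plant import r
print(delta(.449,.3045,.097,194.2,r.get_state()))"
```

```text
2.8 [0.44201796 0.31691181 0.20882359] [ 179.51472654   -0.19066802 -165.05961767] [1.22292608 0.00980112 0.75031585] 0.08766999498049337
(array([ 0.008, -0.004,  0.012]), array([ -4. , -14.4, 111.6]))
```

View pics/w2.png

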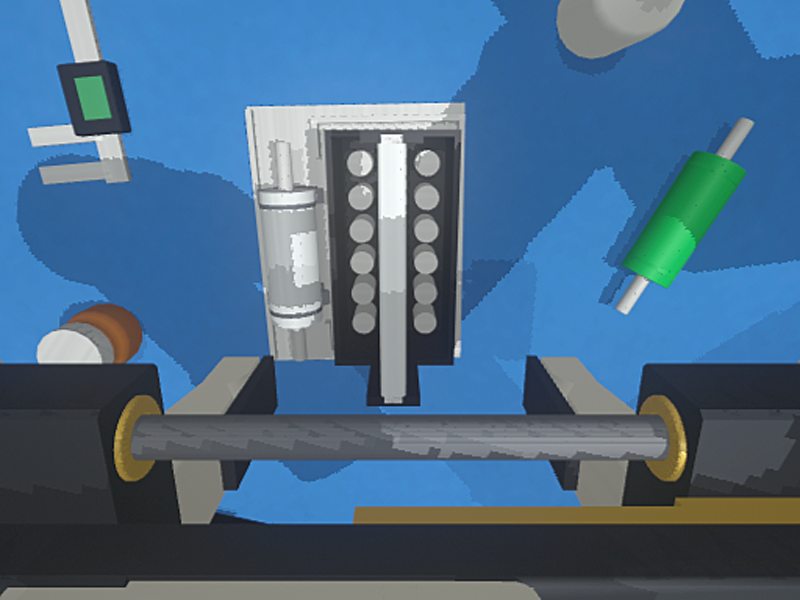

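```bash
cat > m2.py <<'E'
from h import *; import pickle
st,ci=pickle.load(open("pics/w2.pkl","rb"))
np.set_printoptions(precision=4,suppress=True)
c=lambda L:crop(L,(0,0),1.5625)
def go(n,o,x0):
    x,e=fit(o,x0); print(n,x,np.degrees(x[2])); print(e.round(1).tolist())
go("bar",[(ci,m,p) for m,p in zip([(.007,-.067,.122),(-.007,-.067,.122),(.007,.067,.122),(-.007,.067,.122)],c([(380,135),(405,135),(382,402),(408,402)]))],[.45,.3,.25])
go("dock",[(ci,m,p) for m,p in zip([(.075,-.095,.009),(-.075,-.095,.014),(-.075,.095,.014)],c([(247,107),(466,103),(461,356)]))],[.45,.3,.25])
go("cratebody",[(ci,m,p) for m,p in zip([(-.04,-.075,.064),(.04,-.075,.064),(.04,.075,.064),(-.04,.075,.064)],c([(461,126),(327,129),(335,364),(455,364)]))],[.45,.3,.25])
a,b=[ray(ci,p,.043) for p in c([(283,143),(284,190)])]; print("stubtop",a,b)
for p in c([(286,193),(292,318)]): print("drum end",ray(ci,p,.056))
print("tcp proj", proj(ci,st["tcp_pos"])*1.5625)
E
python3 m2.py
```

```text
bar [0.4487 0.3016 0.2669] 15.291334946369227
[[-1.5, 1.1], [1.5, 1.0], [0.2, -6.4], [-0.2, -6.6]]
dock [0.4714 0.3135 0.2781] 15.935423172222393
[[-1.4, -0.2], [0.7, -0.5], [0.3, 4.4]]
cratebody [0.4483 0.3036 0.2659] 15.236711635783832
[[0.8, 0.8], [-1.6, -0.7], [0.4, 0.2], [-0.1, -0.2]]
stubtop [0.5328 0.2573 0.043 ] [0.5267 0.2856 0.043 ]
drum end [0.5226 0.2852 0.056 ]
drum end [0.5029 0.3649 0.056 ]
tcp proj [[398.7782 381.0001]]
```

```bash
cd pics; python3 -c "
import cv2
a=cv2.imread('w2.png');cv2.imwrite('w2c.png',cv2.resize(a[90:420,230:480],None,fx=2.4,fy=1.8,interpolation=cv2.INTER_CUBIC))"
```

```text
(no output)
```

View pics/w2c.png

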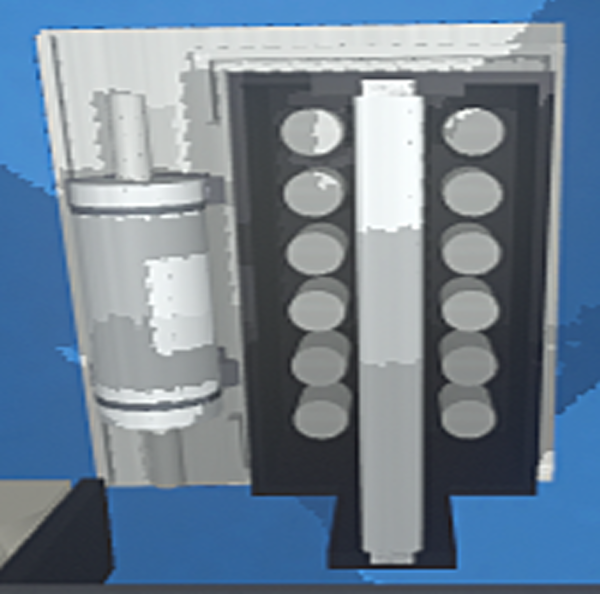

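```bash
python3 -c "
from h import *;from plant import r
print(delta(.4484,.304,.097,195.2,r.get_state()))"
```

```text
(array([ 0.009, -0.004, -0.005]), array([ -3.3, -14.8, 111.6]))
```

Request:
step_arm(deltas=[[0.005, -0.002, -0.003, -2, -8, 10, 1], [0.004, -0.002, -0.002, -1, -7, 20, 1], [0, 0, 0, 0, 0, 25, 1], [0, 0, 0, 0, 0, 20, 1], [0, 0, 0, 0, 0, 15, 1], [0, 0, 0, 0, 0, 10, 1], [0, 0, 0, 0, 0, 0, 1]])

```text
time_s: 3.55
tcp_pos: [0.4551, 0.2962, 0.1057]
eef_rot: [180.0, 0.3, -165.5]
contact_force: [-0.3, -0.4, 0.7]
gripper_width: 0.0875
```

```bash
python3 -c "
from h import *;from plant import r
print(delta(.4484,.304,.097,195.2,r.get_state()))"; python3 look.py w3
```

```text
(array([ 0.   ,  0.005, -0.012]), array([4.5, 9.2, 8.7]))
3.55 [0.4550546  0.29624926 0.10568938] [ 179.97917181    0.29989801 -165.46397452] [-0.29500002 -0.44840703  0.66243029] 0.08746705113233615
```

View pics/w3.png

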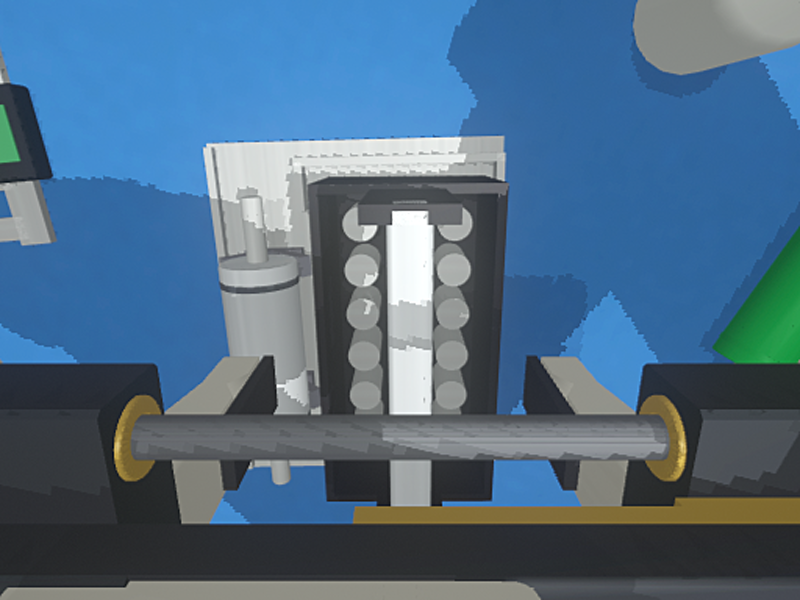

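Request:
step_arm(deltas=[[0, 0.003, -0.006, 3, 5, 3, 1], [0, 0, -0.004, 1, 3, 3, 1], [0, 0, 0, 0, 0, 0, 1], [0, 0, 0, 0, 0, 0, 1]])

```text
time_s: 4.0
tcp_pos: [0.4504, 0.305, 0.1025]
eef_rot: [179.8, 0.4, -164.8]
contact_force: [-0.6, -0.2, -0.0]
gripper_width: 0.0876
```

```bash
python3 -c "
from h import *;from plant import r
print(delta(.4484,.304,.097,195.2,r.get_state()))"
```

```text
(array([ 0.003,  0.007, -0.001]), array([ 2.2, -0.4,  5.5]))
```

Request:
step_arm(deltas=[[0, 0.003, 0, 2, 0, 4, 1], [0, 0.003, 0, 1, 0, 3, 1], [0, 0, 0, 0, 0, 0, -1], [0, 0, 0, 0, 0, 0, -1], [0, 0, 0, 0, 0, 0, -1], [0, 0, 0, 0, 0, 0, -1], [0, 0, 0, 0, 0, 0, -1], [0, 0, 0, 0, 0, 0, -1]], squeeze=40)

```text
time_s: 4.8
tcp_pos: [0.4475, 0.3046, 0.0956]
eef_rot: [179.8, 0.1, -164.8]
contact_force: [0.3, -0.3, -0.4]
gripper_width: 0.0452
```

Request:
step_arm(deltas=[[0, 0, 0, 0, 0, 0, -1], [0, 0, 0, 0, 0, 0, -1], [0, 0, 0, 0, 0, 0, -1], [0, 0, 0, 0, 0, 0, -1], [0, 0, 0, 0, 0, 0, -1], [0, 0, 0, 0, 0, 0, -1], [0, 0, 0, 0, 0, 0, -1]], squeeze=45)

```text
time_s: 5.5
tcp_pos: [0.4479, 0.3049, 0.0957]
eef_rot: [179.8, 0.1, -164.8]
contact_force: [0.3, 0.1, -0.4]
gripper_width: 0.0135
```

Request:
step_arm(deltas=[[0, 0, 0, 0, 0, -6, -1], [0, 0, 0, 0, 0, -12, -1], [0, 0, 0, 0, 0, -18, -1], [0, 0, 0, 0, 0, -22, -1], [0, 0, 0, 0, 0, -25, -1], [0, 0, 0, 0, 0, -25, -1], [0, 0, 0, 0, 0, -25, -1], [0, 0, 0, 0, 0, -20, -1], [0, 0, 0, 0, 0, -10, -1], [0, 0, 0, 0, 0, 0, -1]])

```text
time_s: 6.5
tcp_pos: [0.4437, 0.3002, 0.2671]
eef_rot: [180.0, -0.4, -164.9]
contact_force: [-0.3, 0.7, -5.4]
gripper_width: 0.0135
```

```bash
python3 look.py w4; python3 -c "
from plant import r; import cv2
cv2.imwrite('pics/s4.png',r.capture('scene')[:,:,::-1])"
```

```text
6.5 [0.44366634 0.30023264 0.26705219] [ 179.95342346   -0.44258216 -164.92224721] [-0.34069809  0.67161021 -5.37630734] 0.01345045041832527
```

View pics/w4.png

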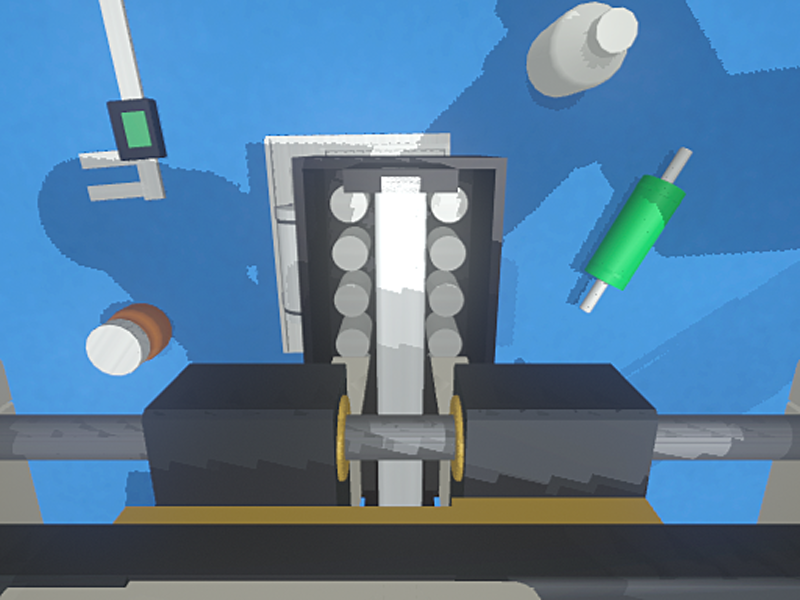

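View pics/s4.png

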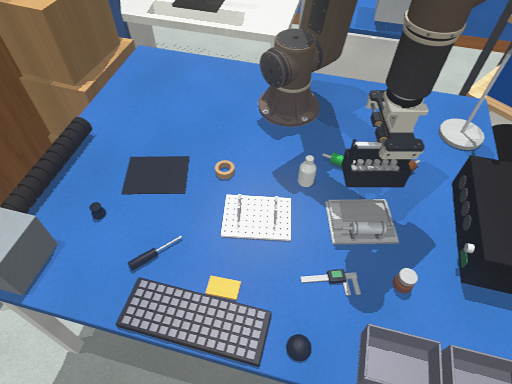

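Request:
step_arm(deltas=[[0, 0, 0, 3, -12, 0, -1], [0, 0, 0, 6, -24, 0, -1], [0, 0, 0, 9, -35, 0, -1], [0, 0, 0, 9, -38, 0, -1], [0, 0, 0, 9, -38, 0, -1], [0, 0, 0, 9, -38, 0, -1], [0, 0, 0, 9, -38, 0, -1], [0, 0, 0, 9, -38, 0, -1], [0, 0, 0, 9, -38, 0, -1], [0, 0, 0, 9, -38, 0, -1]])

```text
time_s: 7.6
tcp_pos: [0.4441, -0.0619, 0.2551]
eef_rot: [-179.6, -1.8, -164.6]
contact_force: [0.5, -0.9, -4.8]
gripper_width: 0.0137
```

```bash
python3 -c "
from h import *;from plant import r
print(delta(.4584,-.3455,.25,196.,r.get_state()))"
```

```text
(array([-0.006, -0.032, -0.01 ]), array([  61.5, -277.1,    8.8]))
```

Request:
step_arm(deltas=[[-0.002, -0.01, -0.002, 8, -37, 0, -1], [-0.002, -0.01, -0.002, 8, -37, 0, -1], [-0.002, -0.01, -0.002, 8, -37, 0, -1], [0, 0, -0.002, 8, -37, 0, -1], [0, 0, -0.002, 8, -36, 0, -1], [0, 0, 0, 8, -35, 0, -1], [0, 0, 0, 7, -28, 0, -1], [0, 0, 0, 4, -16, 0, -1], [0, 0, 0, 2, -8, 0, -1], [0, 0, 0, 0, 0, 0, -1]])

```text
time_s: 8.6
tcp_pos: [0.445, -0.3566, 0.2422]
eef_rot: [179.3, -1.2, -164.4]
contact_force: [-0.7, 1.1, -5.5]
gripper_width: 0.0139
```

```bash
python3 look.py w5; python3 -c "
from h import *;from plant import r
print(delta(.4584,-.3455,.25,196.,r.get_state()))"
```

```text
8.6 [ 0.4449991  -0.35661842  0.2421664 ] [ 179.31111787   -1.1885055  -164.42293089] [-0.66683472  1.12376802 -5.46737329] 0.013854147204709706
(array([ 0.013, -0.021, -0.007]), array([-15.7,   6.4,  -8.2]))
```

View pics/w5.png

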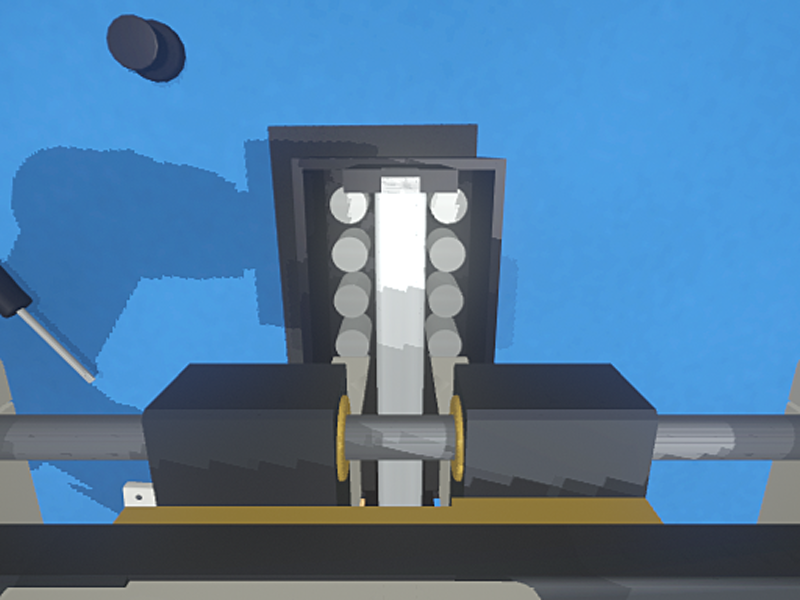

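Request:
step_arm(deltas=[[0.006, -0.01, -0.004, -8, 3, 5, -1], [0.005, -0.008, -0.003, -6, 3, 12, -1], [0, 0, 0, 0, 0, 20, -1], [0, 0, 0, 0, 0, 22, -1], [0, 0, 0, 0, 0, 22, -1], [0, 0, 0, 0, 0, 18, -1], [0, 0, 0, 0, 0, 10, -1], [0, 0, 0, 0, 0, 3, -1], [0, 0, 0, 0, 0, 0, -1], [0, 0, 0, 0, 0, 0, -1]])

```text
time_s: 9.65
tcp_pos: [0.4616, -0.3344, 0.1277]
eef_rot: [-179.9, 0.4, -163.3]
contact_force: [0.9, -0.2, -4.9]
gripper_width: 0.0138
```

```bash
python3 -c "
from h import *;from plant import r
print(delta(.4584,-.3455,.0947,196.,r.get_state()))"
```

```text
(array([-0.002,  0.008,  0.013]), array([ 6.5, -9.6, 32.9]))
```

Request:
step_arm(deltas=[[-0.002, 0.005, 0.005, 3, -4, 8, -1], [0, 0.003, 0.005, 2, -3, 8, -1], [0, 0, 0, 1, -2, 6, -1], [0, 0, 0, 0, 0, 4, -1], [0, 0, 0, 0, 0, 2, -1], [0, 0, 0, 0, 0, 0, -1]])

```text
time_s: 10.25
tcp_pos: [0.4592, -0.3467, 0.0989]
eef_rot: [-179.9, 0.1, -163.9]
contact_force: [0.1, 0.1, -4.6]
gripper_width: 0.0135
```

```bash
python3 -c "
from h import *;from plant import r
print(delta(.4584,-.3455,.0947,196.,r.get_state()))"
```

```text
(array([-0.002,  0.001,  0.001]), array([0.5, 1.4, 4.2]))
```

Request:
step_arm(deltas=[[-0.002, 0.001, 0, 0, 1, 2, -1], [0, 0, 0, 0, 0, 2, -1], [0, 0, 0, 0, 0, 1, -1], [0, 0, 0, 0, 0, 0, -1], [0, 0, 0, 0, 0, 0, -1]])

```text
time_s: 10.75
tcp_pos: [0.4599, -0.346, 0.0948]
eef_rot: [-179.9, 0.1, -163.9]
contact_force: [-0.9, 0.5, -3.3]
gripper_width: 0.014
```

Request:
step_arm(deltas=[[0, 0, 0, 0, 0, 1, -1], [0, 0, 0, 0, 0, 0.6, -1], [0, 0, 0, 0, 0, 0, -1]])

```text
time_s: 11.05
tcp_pos: [0.4603, -0.346, 0.0946]
eef_rot: [-179.8, 0.2, -163.8]
contact_force: [-0.5, -0.2, -2.7]
gripper_width: 0.0133
```

Request:
step_arm(deltas=[[0, 0, 0, 0, 0, 0.5, -1], [0, 0, 0, 0, 0, 0, -0.5], [0, 0, 0, 0, 0, 0, 0], [0, 0, 0, 0, 0, 0, 0.3], [0, 0, 0, 0, 0, 0, 0.3], [0, 0, 0, 0, 0, 0, 0.3]])

```text
time_s: 11.65
tcp_pos: [0.4619, -0.3469, 0.0949]
eef_rot: [-179.7, 0.3, -163.8]
contact_force: [0.2, -0.1, -1.0]
gripper_width: 0.048
```

Request:
step_arm(deltas=[[0, 0, 0, 0, 0, -15, 0.5], [0, 0, 0, 0, 0, -30, 1], [0, 0, 0, 0, 0, -40, 1], [0, 0, 0, -6, 15, -22, 1], [0, 0, 0, -13, 34, 0, 1], [0, 0, 0, -17, 44, 0, 1], [0, 0, 0, -17, 44, 0, 1], [0, 0, 0, -17, 44, 0, 1], [0, 0, 0, -17, 44, 0, 1], [0, 0, 0, -17, 44, 0, 1]])

```text
time_s: 12.65
tcp_pos: [0.4873, -0.0549, 0.2052]
eef_rot: [-179.7, 0.4, -164.4]
contact_force: [0.6, -0.2, -0.2]
gripper_width: 0.0872
```

```bash
python3 -c "
from h import *;from plant import r
print(delta(.5145,.325,.2,196.,r.get_state()))"
```

```text
(array([-0.005,  0.007, -0.007]), array([-128.4,  358.6,    4.3]))
```

Request:
step_arm(deltas=[[0, 0, 0, -15, 43, 0, 1], [0, 0, 0, -15, 43, 0, 1], [0, 0, 0, -15, 43, 0, 1], [0, 0, 0, -15, 43, 0, 1], [0, 0, 0, -15, 43, 0, 1], [0, 0, 0, -15, 43, 0, 1], [0, 0, 0, -13, 36, 0, 1], [0, 0, 0, -9, 24, 0, 1], [0, 0, 0, -4, 12, 0, 1], [0, 0, 0, 0, 0, 0, 1]])

```text
time_s: 13.65
tcp_pos: [0.5081, 0.3153, 0.2058]
eef_rot: [-179.8, 0.7, -164.0]
contact_force: [-0.7, -1.1, -0.2]
gripper_width: 0.0881
```

```bash
python3 look.py w6; python3 -c "
from h import *;from plant import r
print(delta(.5145,.325,.2,196.,r.get_state()))"
```

```text
13.65 [0.50811288 0.31527572 0.20575748] [-179.76192828    0.67905594 -163.97502036] [-0.6741362  -1.05718642 -0.24202604] 0.0880917512936672
(array([-0.004,  0.012, -0.   ]), array([-9.1,  8.4,  5.8]))
```

View pics/w6.png

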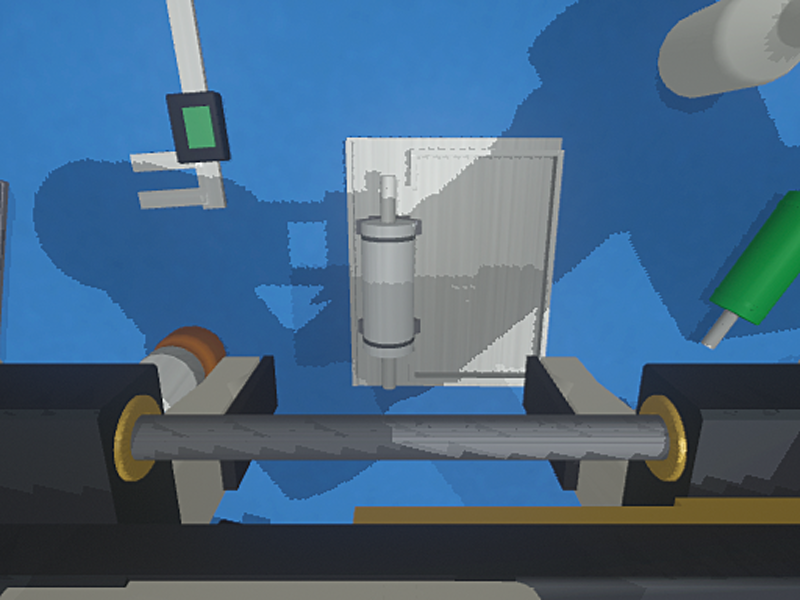

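```bash
cat > m3.py <<'E'
from h import *; import pickle
st,ci=pickle.load(open("pics/w6.pkl","rb"))
np.set_printoptions(precision=4,suppress=True)
c=lambda L:crop(L,(0,0),1.5625)
def go(n,o,x0):
    x,e=fit(o,x0); print(n,x,np.degrees(x[2])); print(e.round(1).tolist()); return x
d=go("dock",[(ci,m,p) for m,p in zip([(.075,-.095,.009),(.075,.095,.009),(-.075,-.095,.014),(-.075,.095,.014)],c([(347,140),(353,385),(563,151),(548,386)]))],[.45,.3,.25])
go("dock2",[(ci,m,p) for m,p in zip([(.075,-.095,.009),(.075,.095,.009)],c([(347,140),(353,385)]))],[.45,.3,.25])
go("roller",[(ci,m,p) for m,p in zip([(0,-.075,.043),(0,.075,.038)],c([(389,176),(389.5,388)]))],[.5,.3,.25])
for p in c([(390,222),(388,350)]): print("drum end",ray(ci,p,.056))
E
python3 m3.py
```

```text
dock [0.4711 0.3136 0.2858] 16.372572456782127
[[-1.0, -0.4], [0.8, 2.8], [2.3, -8.5], [-2.2, 4.1]]
dock2 [0.4709 0.3139 0.2747] 15.737211585326085
[[0.0, -0.9], [-0.0, 2.4]]
roller [0.5132 0.3296 0.2753] 15.772550827003165
[[-0.0, 0.3], [0.0, -0.5]]
drum end [0.5253 0.2831 0.056 ]
drum end [0.5033 0.3664 0.056 ]
```

```bash
cd pics; python3 -c "
import cv2
a=cv2.imread('w6.png');cv2.imwrite('w6c.png',cv2.resize(a[120:400,330:580],None,fx=2.4,fy=2.1,interpolation=cv2.INTER_CUBIC))"
```

```text
(no output)
```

View pics/w6c.png

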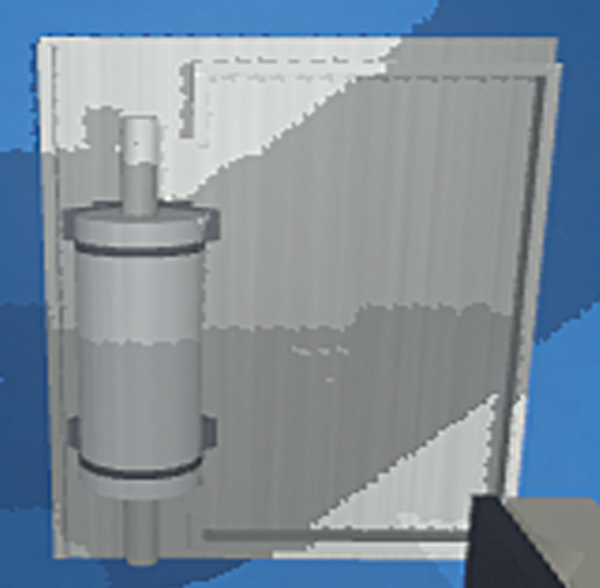

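```bash
cat >> m3.py <<'E'
print()
for p in c([(390,231),(388,356)]): print("drum end",ray(ci,p,.056))
go("roller",[(ci,m,p) for m,p in zip([(0,-.075,.043),(0,.075,.043)],c([(389,177),(389.5,389)]))],[.5,.3,.25])
print(delta(.5140,.328,.13,195.9,st))
E
python3 m3.py|sed -n '/^$/,$p'
```

```text
drum end [0.5238 0.2885 0.056 ]
drum end [0.5021 0.3706 0.056 ]
roller [0.5132 0.3293 0.2762] 15.8276876868673
[[0.0, -0.5], [-0.0, 0.7]]
(array([-0.004,  0.012,  0.002]), array([-8.3, 10.9, 75.8]))
```

Request:
step_arm(deltas=[[-0.002, 0.006, 0.001, -4, 6, 10, 1], [-0.002, 0.006, 0.001, -3, 4, 20, 1], [0, 0, 0, 0, 0, 30, 1], [0, 0, 0, 0, 0, 30, 1], [0, 0, 0, 0, 0, 25, 1], [0, 0, 0, 0, 0, 12, 1], [0, 0, 0, 0, 0, 0, 1], [0, 0, 0, 0, 0, 0, 1]])

```text
time_s: 14.5
tcp_pos: [0.5144, 0.3198, 0.0742]
eef_rot: [179.9, -0.0, -164.6]
contact_force: [0.3, -0.3, -0.0]
gripper_width: 0.0877
```

```bash
python3 -c "
from h import *;from plant import r
print(delta(.5133,.3293,.019,195.9,r.get_state()))"; python3 look.py w7
```

```text
(array([ 0.002, -0.   , -0.009]), array([-1.5,  9.4, 55.2]))
14.5 [0.51443007 0.3197622  0.07420744] [ 1.79899135e+02 -2.07521045e-02 -1.64632855e+02] [ 0.32447437 -0.33225442 -0.00349   ] 0.08768705807001663
```

View pics/w7.png

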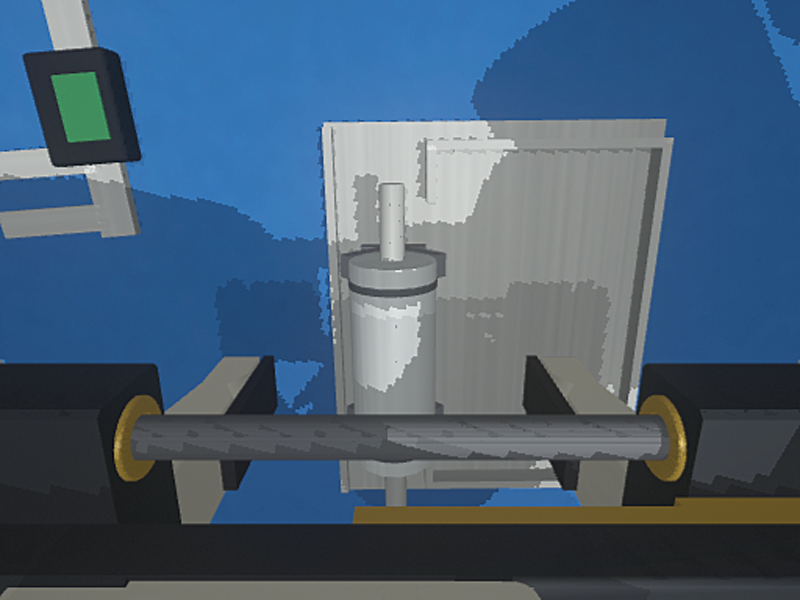

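Run:
```python
from h import *; import pickle
st,ci=pickle.load(open("pics/w7.pkl","rb"))
c=lambda L:crop(L,(0,0),1.5625)
a=np.array([-np.sin(.276),np.cos(.276),0])
for p,z,l in zip(c([(392,187),(393,283),(397,476)]),[.043,.056,.056],[.075,.045,-.045]): 
  q=ray(ci,p,z); print(q, q+l*a)
```

```text
[0.5341937  0.25791419 0.043     ] [0.51375551 0.33007568 0.043     ]
[0.52481951 0.29044409 0.056     ] [0.51255659 0.33374098 0.056     ]
[0.50123471 0.37106499 0.056     ] [0.51349763 0.32776809 0.056     ]
```

Request:
step_arm(deltas=[[0.002, 0, -0.005, -1, 6, 10, 1], [0, 0, -0.003, 0, 3, 15, 1], [0, 0, 0, 0, 0, 15, 1], [0, 0, 0, 0, 0, 8, 1], [0, 0, 0, 0, 0, 3, 1], [0, 0, 0, 0, 0, 0, 1]])

```text
time_s: 15.15
tcp_pos: [0.5159, 0.334, 0.0262]
eef_rot: [179.7, 0.5, -164.0]
contact_force: [-0.8, 0.0, -0.1]
gripper_width: 0.0875
```

```bash
python3 -c "
from h import *;from plant import r
print(delta(.5135,.33,.019,195.9,r.get_state()))"
```

```text
(array([0.005, 0.009, 0.001]), array([ 3.5, -3.2,  7.2]))
```

Request:
step_arm(deltas=[[0.004, 0.007, 0, 2, -2, 3, 1], [0, 0, 0, 1, -1, 2, 1], [0, 0, 0, 0, 0, 1, 1], [0, 0, 0, 0, 0, 0, 1]])

```text
time_s: 15.55
tcp_pos: [0.5145, 0.3308, 0.0215]
eef_rot: [179.9, 0.2, -164.0]
contact_force: [-0.6, 1.0, -0.1]
gripper_width: 0.0876
```

```bash
python3 -c "
from h import *;from plant import r
print(delta(.5135,.33,.019,195.9,r.get_state()))"
```

```text
(array([0.002, 0.004, 0.001]), array([ 1.2, -0.5,  2.5]))
```

Request:
step_arm(deltas=[[0, 0.003, 0, 1, 0, 2, 0.2], [0, 0, 0, 0, 0, 0, 0], [0, 0, 0, 0, 0, 0, -0.1], [0, 0, 0, 0, 0, 0, -0.3], [0, 0, 0, 0, 0, 0, -0.6], [0, 0, 0, 0, 0, 0, -1], [0, 0, 0, 0, 0, 0, -1], [0, 0, 0, 0, 0, 0, -1], [0, 0, 0, 0, 0, 0, -1], [0, 0, 0, 0, 0, 0, -1]], squeeze=10)

```text
time_s: 16.55
tcp_pos: [0.5141, 0.3309, 0.0199]
eef_rot: [179.8, 0.1, -164.0]
contact_force: [-0.7, -0.8, 0.1]
gripper_width: 0.0356
```

Request:
step_arm(deltas=[[0, 0, 0, 0, 0, 0, -1], [0, 0, 0, 0, 0, 0, -1], [0, 0, 0, 0, 0, -5, -1], [0, 0, 0, 0, 0, -12, -1], [0, 0, 0, 0, 0, -20, -1], [0, 0, 0, 0, 0, -30, -1], [0, 0, 0, 0, 0, -35, -1], [0, 0, 0, 0, 0, -25, -1], [0, 0, 0, 0, 0, -10, -1], [0, 0, 0, 0, 0, 0, -1]], squeeze=40)

```text
time_s: 17.55
tcp_pos: [0.511, 0.3278, 0.1634]
eef_rot: [180.0, -0.3, -164.1]
contact_force: [-0.7, 0.4, -4.3]
gripper_width: 0.0349
```

```bash
python3 look.py w8;  python3 -c "
from h import *;from plant import r
print(delta(.5372,.0119,.2,191.4,r.get_state()))"
```

```text
17.55 [0.51098686 0.32783746 0.1634166 ] [ 179.97226202   -0.25687664 -164.10736977] [-0.65543015  0.36404858 -4.26514644] 0.03486776396340532
(array([-0.   , -0.005,  0.078]), array([  61.2, -310.9,  -37.2]))
```

View pics/w8.png

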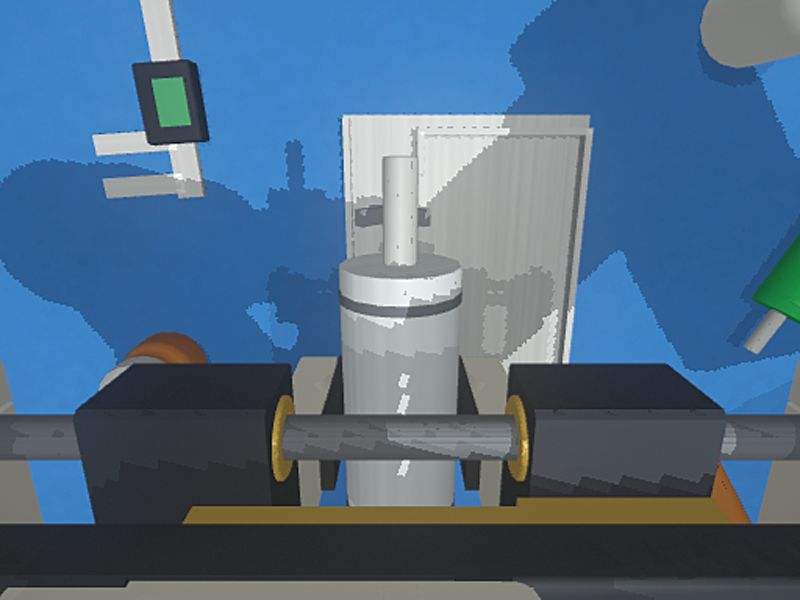

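Run:
```python
from h import *; import pickle
from scipy.spatial.transform import Rotation as Ro
st,ci=pickle.load(open("pics/w8.pkl","rb"))
R=Ro.from_euler('xyz',st["eef_rot"],degrees=True)
c=lambda L:crop(L,(0,0),1.5625)
for p,z,l in zip(c([(400,159),(400,277),(400,255)]),[.1865,.1995,.1635],[75,45,45]): 
  q=ray(ci,p,z); t=R.inv().apply(q-st["tcp_pos"])*1000; print(t,t[1]+l)
```

```text
[  0.26970481 -76.01775666 -23.11922457] -1.0177566605355253
[  0.27819671 -47.22347669 -36.10537881] -2.2234766886768185
[  0.29777053 -45.43184527  -0.10405766] -0.43184526655070243
```

Request:
step_arm(deltas=[[0, 0, 0, 2, -10, -5, -1], [0, 0, 0.01, 5, -22, -7, -1], [0, 0, 0.01, 7, -34, -7, -1], [0, 0, 0.01, 8, -40, -5, -1], [0, 0, 0.01, 8, -40, 0, -1], [0, 0, 0.01, 8, -40, 0, -1], [0, 0, 0.01, 8, -40, 0, -1], [0, 0, 0.01, 7, -34, 0, -1], [0, 0, 0.005, 4, -20, 0, -1], [0, 0, 0, 0, 0, 0, -1]])

```text
time_s: 18.6
tcp_pos: [0.513, 0.0194, 0.1792]
eef_rot: [-179.5, -1.5, -168.8]
contact_force: [-0.3, -0.2, -4.5]
gripper_width: 0.0348
```

```bash
python3 -c "
from h import *;from plant import r
print(delta(.5372,.0119,.18,191.4,r.get_state()))"; python3 look.py w9
```

```text
(array([-0.008, -0.026, -0.004]), array([-22.2, -12. ,  -1.3]))
18.6 [0.51302265 0.01936429 0.17921688] [-179.51938064   -1.49316663 -168.84954826] [-0.29251476 -0.18610557 -4.4638557 ] 0.0348379098586788
```

View pics/w9.png

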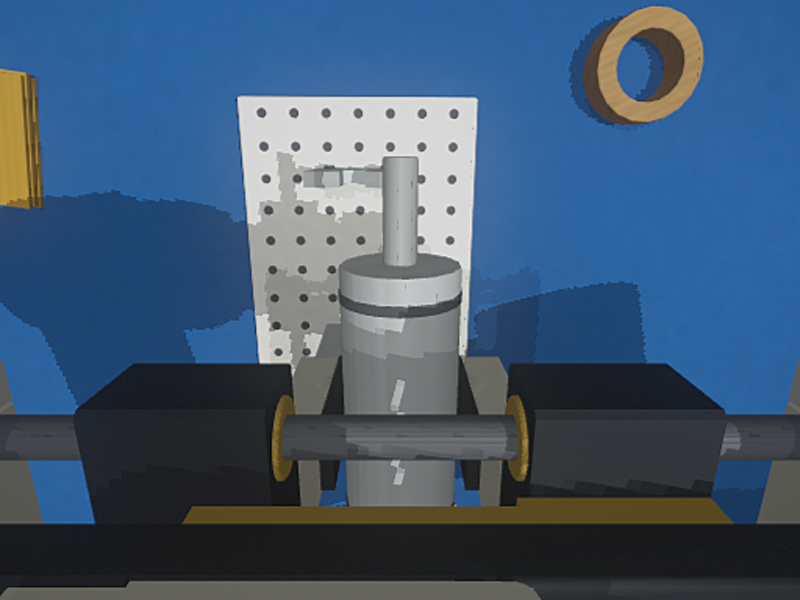

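Request:
step_arm(deltas=[[-0.004, -0.014, -0.002, -12, -6, 0, -1], [-0.003, -0.01, -0.002, -8, -4, 0, -1], [0, 0, 0, 0, 0, 0, -1], [0, 0, 0, 0, 0, 0, -1], [0, 0, 0, 0, 0, 0, -1]])

```text
time_s: 19.15
tcp_pos: [0.5354, 0.0142, 0.1773]
eef_rot: [-180.0, -0.2, -168.5]
contact_force: [-0.1, 0.3, -3.1]
gripper_width: 0.0351
```

```bash
python3 -c "
from h import *;from plant import r
print(delta(.5372,.0119,.18,191.4,r.get_state()),r.get_state()['qd'].round(1))"; python3 look.py w10; python3 -c "
from plant import r; import cv2
cv2.imwrite('pics/s10.png',r.capture('scene')[:,:,::-1])"
```

```text
(array([-0.001, -0.003,  0.001]), array([-1.3, -2.6, -2.7])) [ 0.3  0.1 -0.  -0.  -0.1 -0.1]
19.15 [0.5353971  0.01418462 0.17730136] [-1.79953674e+02 -1.72829349e-01 -1.68539629e+02] [-0.1284249   0.30518552 -3.08724932] 0.035103832831232896
```

View pics/w10.png

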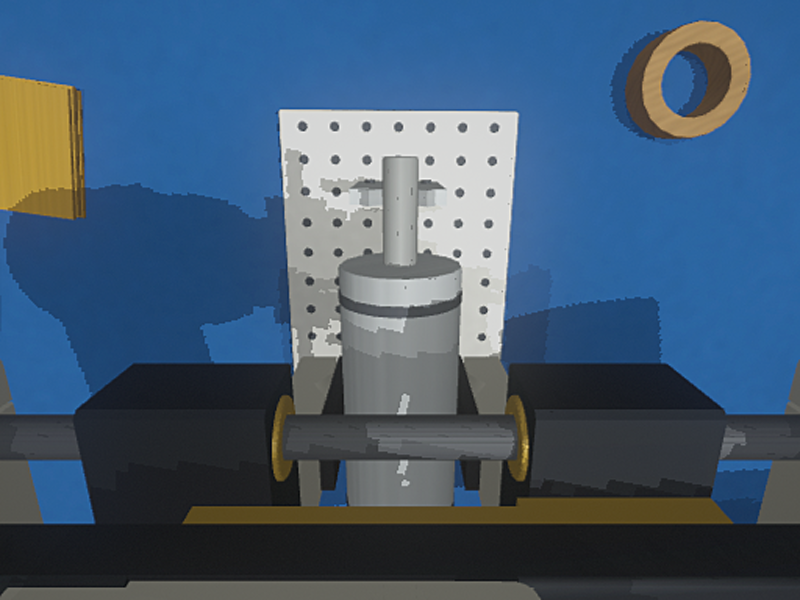

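View pics/s10.png

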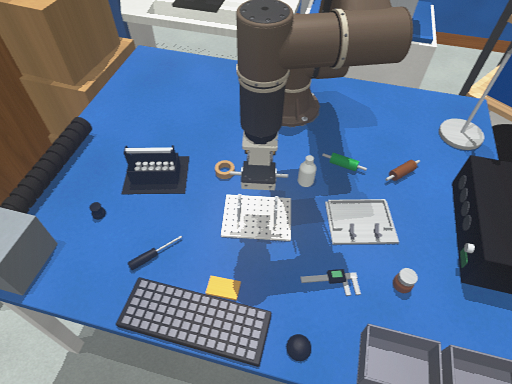

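```bash
cd pics; python3 -c "
import cv2
a=cv2.imread('w10.png');cv2.imwrite('w10c.png',cv2.resize(a[100:260,270:530],None,fx=3,fy=3,interpolation=cv2.INTER_CUBIC))"
```

```text
(no output)
```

View pics/w10c.png

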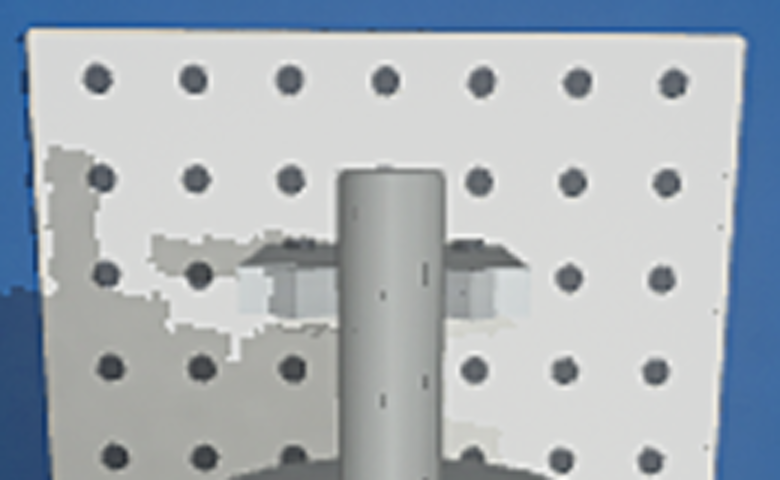

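```bash
cat > m4.py <<'E'
from h import *; import pickle
from scipy.spatial.transform import Rotation as Ro
st,ci=pickle.load(open("pics/w10.pkl","rb"))
np.set_printoptions(precision=4,suppress=True)
c=lambda L:crop([((u+.5)/3-.5+270,(v+.5)/3-.5+100) for u,v in L],(0,0),1.5625)
M=[(.075,-.1,.01),(-.075,-.1,.01),(.025,-.057,.087),(.025,-.049,.087),(-.025,-.057,.087),(-.025,-.049,.087)]
P=c([(27,29),(745,37),(238,265),(238,318),(529,265),(530,318)])
for sel in ([0,1,2,3,4,5],[0,1],[2,3,4,5]):
    x,e=fit([(ci,M[i],P[i]) for i in sel],[.537,.012,.2]); print(x,np.degrees(x[2]));print(e.round(1).tolist())
R=Ro.from_euler('xyz',st["eef_rot"],degrees=True)
P=crop([(400,158)],(0,0),1.5625)
t=R.inv().apply(ray(ci,P[0],st["tcp_pos"][2]+.0231)-st["tcp_pos"])*1000; print(t)
E
python3 m4.py
```

```text
[0.5368 0.0118 0.1936] 11.092712903914855
[[-1.1, -0.8], [0.8, -1.4], [-1.1, 0.7], [-0.9, -0.2], [1.5, 1.1], [0.9, 0.3]]
[0.5368 0.0128 0.1902] 10.899153403517495
[[-0.9, 0.0], [0.9, 0.0]]
[0.5366 0.0114 0.2002] 11.472930701584772
[[-1.3, 0.4], [-1.0, -0.4], [1.4, 0.4], [0.9, -0.4]]
[  0.2447 -76.2647 -23.0377]
```

```bash
cat > d.py <<'E'
import sys; from h import *;from plant import r
np.set_printoptions(precision=4,suppress=True)
s=r.get_state(); print(*delta(*map(float,sys.argv[1:5]),s)); print(s["tcp_pos"],s["contact_force"],s["qd"].round(1))
E
python3 d.py .5369 .0127 .08 191.3
```

```text
[-0.001 -0.003  0.003] [-1.5 -1.7 97.4]
[0.5353 0.0142 0.1774] [ 0.2997  0.4172 -2.9633] [-0.1 -0.2  0.1 -0.  -0.   0. ]
```

Request:
step_arm(deltas=[[-0.001, -0.003, 0, -1, -1, 10, -1], [0, 0, 0, -1, -1, 20, -1], [0, 0, 0, 0, 0, 25, -1], [0, 0, 0, 0, 0, 20, -1], [0, 0, 0, 0, 0, 10, -1], [0, 0, 0, 0, 0, 3, -1], [0, 0, 0, 0, 0, 0, -1], [0, 0, 0, 0, 0, 0, -1]])

```text
time_s: 20.05
tcp_pos: [0.5383, 0.0138, 0.0855]
eef_rot: [180.0, 0.2, -168.4]
contact_force: [-0.3, 0.1, -3.2]
gripper_width: 0.035
```

```bash
python3 d.py .5369 .0127 .08 191.3
```

```text
[0.001 0.003 0.005] [ 1.6 -0.8  5.5]
[0.5383 0.0138 0.0855] [-0.2523  0.0796 -3.221 ] [ 0.  -0.1  0.3  0.2 -0.1 -0.1]
```

Request:
step_arm(deltas=[[0.001, 0.003, 0.004, 1, -1, 5, -1], [0, 0, 0, 0.5, 0, 4, -1], [0, 0, 0, 0, 0, 2, -1], [0, 0, 0, 0, 0, 0, -1], [0, 0, 0, 0, 0, 0, -1]])

```text
time_s: 20.55
tcp_pos: [0.5385, 0.0129, 0.076]
eef_rot: [180.0, 0.3, -168.6]
contact_force: [0.8, 0.9, -3.2]
gripper_width: 0.035
```

```bash
python3 d.py .5369 .0127 .0439 191.3; python3 look.py w11; python3 -c "
from plant import r; import cv2
a=r.capture('scene')[:,:,::-1]; cv2.imwrite('pics/s11.png',cv2.resize(a[150:250,200:333],(798,600),interpolation=cv2.INTER_CUBIC))"
```

```text
[0.    0.005 0.001] [ 1.8  0.1 32.1]
[0.5385 0.0129 0.076 ] [ 0.7748  0.8637 -3.1882] [-0.1  0.1 -0.1  0.1  0.  -0. ]
20.55 [0.5385263  0.01291423 0.07597835] [ 179.99456869    0.26102243 -168.62366194] [ 0.77479086  0.86369297 -3.18821274] 0.035031664309493324
```

View pics/w11.png

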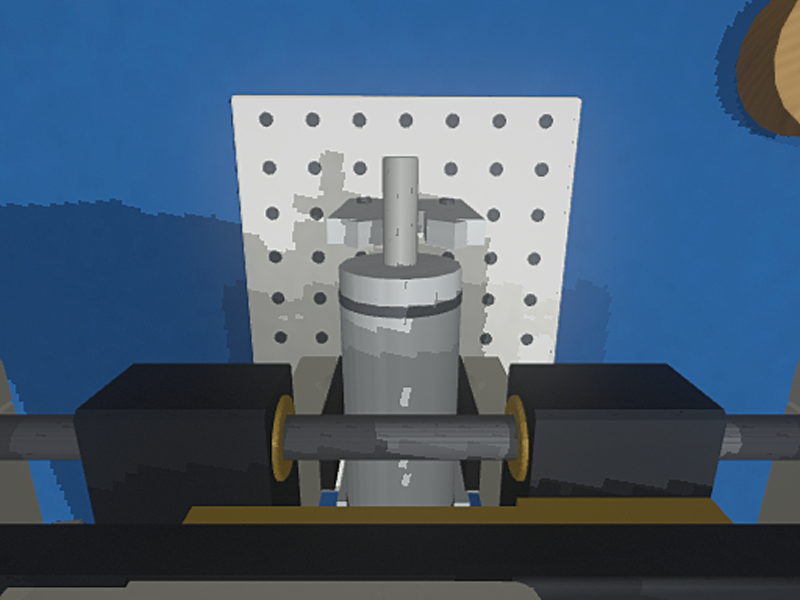

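View pics/s11.png

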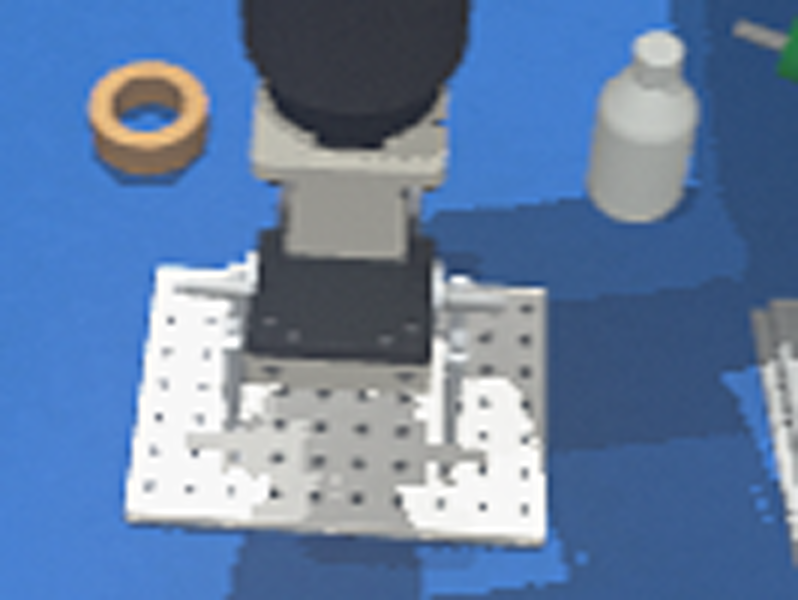

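Request:
step_arm(deltas=[[0, 0.004, 0.001, 1.8, 0, 3, -1], [0, 0, 0, 0, 0, 4, -1], [0, 0, 0, 0, 0, 3, -1], [0, 0, 0, 0, 0, 0, -1], [0, 0, 0, 0, 0, 0, -1]])

```text
time_s: 21.15
tcp_pos: [0.5366, 0.0126, 0.065]
eef_rot: [180.0, 0.0, -168.7]
contact_force: [0.2, 0.2, -3.2]
gripper_width: 0.0353
```

```bash
python3 d.py .5369 .0127 .0439 191.3; python3 look.py w12
```

```text
[0. 0. 0.] [-0.3  0.1 21.1]
[0.5366 0.0126 0.065 ] [ 0.178   0.2036 -3.1645] [ 0.1  0.3 -0.3 -0.1  0.2  0. ]
21.15 [0.5365988  0.01255388 0.06503415] [ 1.79994267e+02  5.21333186e-03 -1.68685856e+02] [ 0.17802155  0.20363987 -3.16446725] 0.035258799319157846
```

View pics/w12.png

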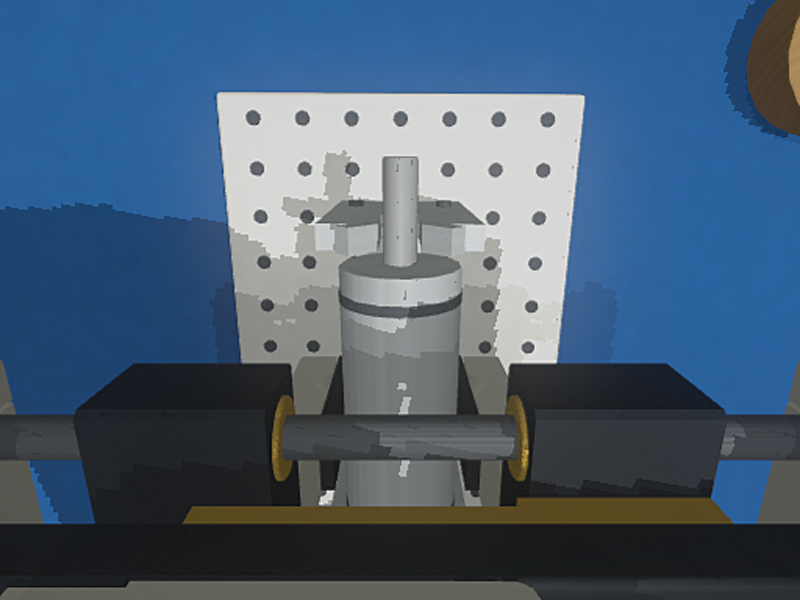

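Request:
step_arm(deltas=[[0, 0, 0, 0, 0, 3, -1], [0, 0, 0, 0, 0, 4, -1], [0, 0, 0, 0, 0, 4, -1], [0, 0, 0, 0, 0, 3, -1], [0, 0, 0, 0, 0, 2, -1], [0, 0, 0, 0, 0, 0, -1]])

```text
time_s: 21.8
tcp_pos: [0.5366, 0.0126, 0.0475]
eef_rot: [180.0, 0.0, -168.7]
contact_force: [0.6, 0.3, -2.7]
gripper_width: 0.0352
```

```bash
python3 d.py .5369 .0127 .0439 191.3
```

```text
[0. 0. 0.] [-0.3  0.1  3.6]
[0.5366 0.0126 0.0475] [ 0.6357  0.3253 -2.662 ] [-0.1 -0.1  0.1 -0.1 -0.1 -0. ]
```

Request:
step_arm(deltas=[[0, 0, 0, 0, 0, 2, -1], [0, 0, 0, 0, 0, 1, -1], [0, 0, 0, 0, 0, 0.5, -1], [0, 0, 0, 0, 0, 0, -1], [0, 0, 0, 0, 0, 0, -1]])

```text
time_s: 22.3
tcp_pos: [0.5369, 0.0126, 0.044]
eef_rot: [180.0, 0.0, -168.7]
contact_force: [-0.1, -0.5, -2.9]
gripper_width: 0.0353
```

Request:
step_arm(deltas=[[0, 0, 0, 0, 0, 0.7, -1], [0, 0, 0, 0, 0, 0.7, -1], [0, 0, 0, 0, 0, 0, -1], [0, 0, 0, 0, 0, 0, -1]])

```text
time_s: 22.7
tcp_pos: [0.5371, 0.0127, 0.044]
eef_rot: [180.0, 0.1, -168.7]
contact_force: [1.0, -0.7, -2.2]
gripper_width: 0.0352
```

Request:
step_arm(deltas=[[0, 0, 0, 0, 0, 1.2, -1], [0, 0, 0, 0, 0, 1.2, -1], [0, 0, 0, 0, 0, 0.5, -1]])

```text
time_s: 23.0
tcp_pos: [0.5373, 0.0127, 0.0437]
eef_rot: [-180.0, 0.1, -168.6]
contact_force: [-3.7, -0.1, 3.8]
gripper_width: 0.0352
```

Request:
step_arm(deltas=[[0, 0, 0, 0, 0, 0, -1], [0, 0, 0, 0, 0, 0, -1], [0, 0, 0, 0, 0, 0, -0.1], [0, 0, 0, 0, 0, 0, 0], [0, 0, 0, 0, 0, 0, 0.3], [0, 0, 0, 0, 0, 0, 0.5], [0, 0, 0, 0, 0, 0, 0.5], [0, 0, 0, 0, 0, 0, 0.5]], squeeze=8)

```text
time_s: 23.8
tcp_pos: [0.5387, 0.013, 0.044]
eef_rot: [-180.0, 0.3, -168.6]
contact_force: [0.1, 0.6, 0.3]
gripper_width: 0.0644
```

```bash
python3 look.py w13
```

```text
23.8 [0.53874983 0.01299679 0.04400211] [-179.96242327    0.27560444 -168.56497458] [0.10624109 0.6270629  0.29794487] 0.06440006963050868
```

View pics/w13.png

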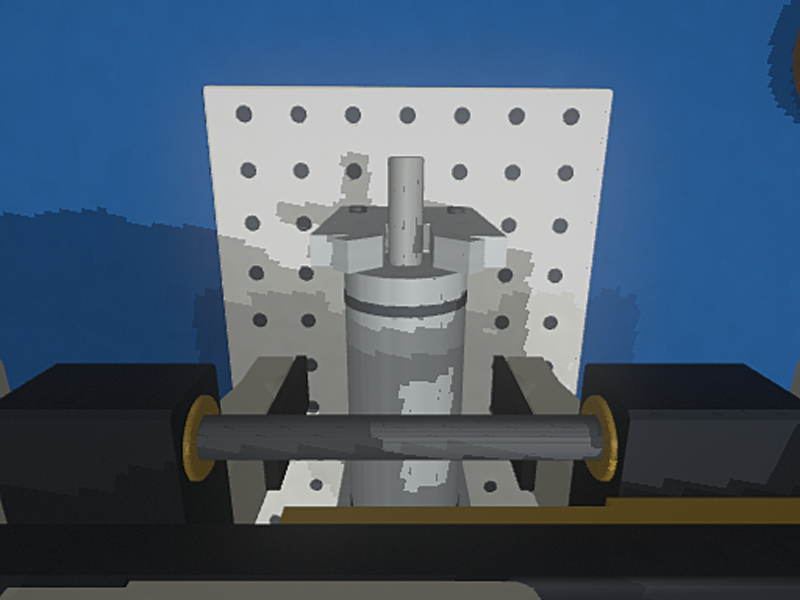

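Request:
step_arm(deltas=[[0, 0, 0, 0, 0, 0, 0.8], [0, -0.004, 0, 0, 0, -5, 0.8], [0, 0, 0, 0, 0, -15, 0.8], [0, 0, 0, 0, 0, -30, 0.8], [0, 0, 0, 0, 0, -40, 1], [0, 0, 0, 0, 0, -40, 1], [0, 0, 0, 0, 0, -20, 1], [0, 0, 0, 0, 0, 0, 1]])

```text
time_s: 24.65
tcp_pos: [0.5363, 0.0121, 0.2011]
eef_rot: [-179.9, 0.5, -168.6]
contact_force: [0.3, -0.5, -0.4]
gripper_width: 0.0879
```

```bash
python3 look.py w14
```

```text
24.65 [0.5363222  0.0120919  0.20105961] [-179.90439757    0.45454741 -168.57144722] [ 0.34878183 -0.54341339 -0.43208594] 0.0878829106305016
```

View pics/w14.png

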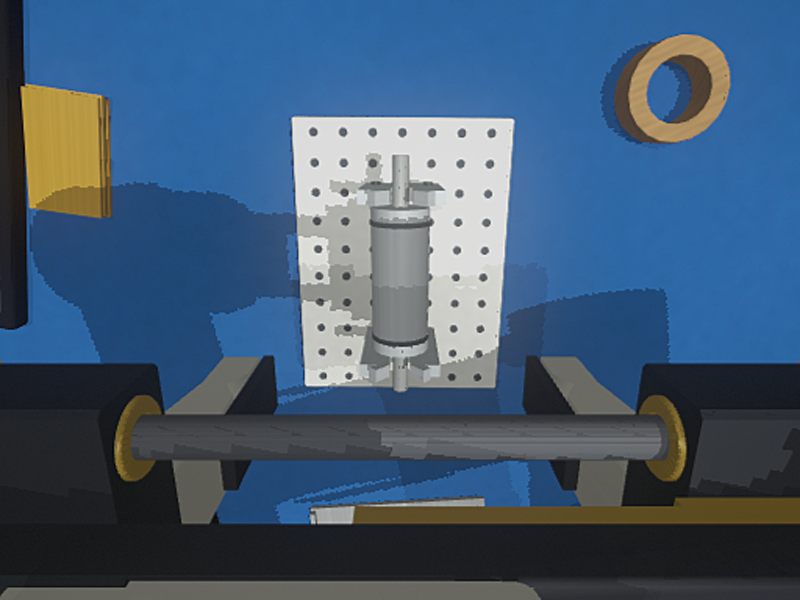

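```bash
python3 d.py .46 -.346 .2 196.2
```

```text
[-0.002  0.007 -0.084] [ 145.2 -335.9   -0.6]
[0.5358 0.012  0.1999] [-0.0465  0.4645  0.7432] [-0.   1.8 -2.4 -0.7  1.4  0. ]
```

Request:
step_arm(deltas=[[0, 0.004, -0.005, 8, -18, 0, 1], [0, 0, -0.01, 14, -32, 0, 1], [0, 0, -0.01, 19, -44, 0, 1], [0, 0, -0.01, 19, -44, 0, 1], [0, 0, -0.01, 19, -44, 0, 1], [0, 0, -0.01, 19, -44, 0, 1], [0, 0, -0.01, 17, -40, 0, 1], [0, 0, -0.01, 12, -30, 0, 1], [0, 0, -0.005, 8, -18, 0, 1], [0, 0, 0, 0, 0, 0, 1]])

```text
time_s: 25.7
tcp_pos: [0.4696, -0.3351, 0.1887]
eef_rot: [179.6, -0.6, -163.6]
contact_force: [0.2, -0.0, -0.2]
gripper_width: 0.0874
```

```bash
python3 d.py .46 -.346 .2 196.2
```

```text
[ 0.006 -0.01   0.003] [ 12.4  -7.7 -11.3]
[ 0.4696 -0.3351  0.1887] [ 0.1714 -0.0295 -0.2328] [-0.1  0.6 -1.2 -0.7  0.4 -0.9]
```

Request:
step_arm(deltas=[[0.003, -0.005, 0.001, 6, -4, 0, 1], [0.003, -0.005, 0, 4, -3, 0, 1], [0, 0, 0, 0, 0, 0, 1], [0, 0, 0, 0, 0, 0, 1]])

```text
time_s: 26.1
tcp_pos: [0.46, -0.3433, 0.1862]
eef_rot: [179.8, -0.1, -163.7]
contact_force: [0.6, 0.4, -0.3]
gripper_width: 0.0878
```

```bash
python3 look.py w15
```

```text
26.1 [ 0.46002731 -0.34333954  0.18619985] [ 1.79845870e+02 -1.12016768e-01 -1.63710481e+02] [ 0.57725666  0.38785136 -0.25432908] 0.08775339787745015
```

View pics/w15.png

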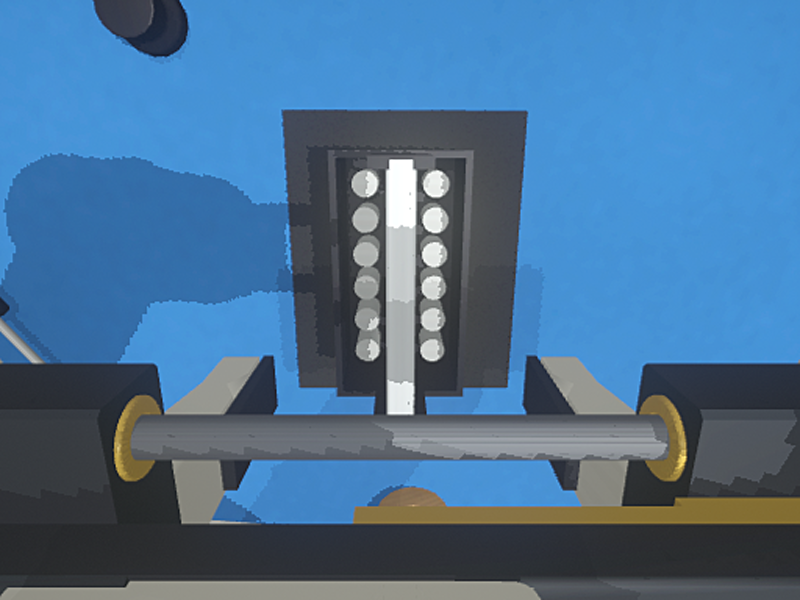

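```bash
cat > m5.py <<'E'
from h import *; import pickle
st,ci=pickle.load(open("pics/w15.pkl","rb"))
np.set_printoptions(precision=4,suppress=True)
c=lambda L:crop(L,(0,0),1.5625)
x,e=fit([(ci,m,p) for m,p in zip([(-.04,-.075,.063),(.04,-.075,.063),(.04,.075,.063),(-.04,.075,.063)],c([(474,151),(328,151),(338,395),(463,395)]))],[.45,-.3,.25])
print(x,np.degrees(x[2]),e.round(1).tolist())
print(delta(x[0],x[1],.0957,np.degrees(x[2])+180,st))
E
python3 m5.py
```

```text
[ 0.4598 -0.3463  0.2835] 16.24250320749199 [[0.1, -0.5], [-0.1, -0.6], [-0.2, 0.9], [0.3, 0.9]]
(array([ 0.003, -0.002,  0.001]), array([ 0.9, -3. , 90.5]))
```

Request:
step_arm(deltas=[[0.002, -0.001, 0, 1, -3, 10, 1], [0, 0, 0, 0, 0, 20, 1], [0, 0, 0, 0, 0, 25, 1], [0, 0, 0, 0, 0, 18, 1], [0, 0, 0, 0, 0, 8, 1], [0, 0, 0, 0, 0, 3, 1], [0, 0, 0, 0, 0, 0, 0.7], [0, 0, 0, 0, 0, 0, 0.6]])

```text
time_s: 26.95
tcp_pos: [0.4624, -0.3452, 0.0992]
eef_rot: [-179.9, 0.2, -163.4]
contact_force: [0.2, 0.1, -0.9]
gripper_width: 0.0768
```

```bash
python3 d.py .4598 -.3463 .0947 196.2
```

```text
[-0.002  0.003  0.006] [ 2.8 -0.3  4.4]
[ 0.4624 -0.3452  0.0992] [ 0.1661  0.0799 -0.8588] [-0.  -0.1  0.2  0.1 -0.  -0. ]
```

Request:
step_arm(deltas=[[-0.002, 0.003, 0.005, 2, 0, 3, 0], [0, 0, 0, 1, 0, 2, 0], [0, 0, 0, 0, 0, 0, -1], [0, 0, 0, 0, 0, 0, -1], [0, 0, 0, 0, 0, 0, -1], [0, 0, 0, 0, 0, 0, -1], [0, 0, 0, 0, 0, 0, -1], [0, 0, 0, 0, 0, 0, -1], [0, 0, 0, 0, 0, 0, -1], [0, 0, 0, 0, 0, 0, -1]], squeeze=15)

```text
time_s: 27.95
tcp_pos: [0.4608, -0.3468, 0.0965]
eef_rot: [-179.8, 0.2, -163.7]
contact_force: [0.4, 0.4, 0.0]
gripper_width: 0.0135
```

Request:
step_arm(deltas=[[0, 0, 0, 0, 0, 0, -1], [0, 0, 0, 0, 0, 0, -1], [0, 0, 0, 0, 0, 0, -1], [0, 0, 0, 0, 0, 0, -1], [0, 0, 0, 0, 0, 0, -1]], squeeze=45)

```text
time_s: 28.45
tcp_pos: [0.4607, -0.3468, 0.0964]
eef_rot: [-179.8, 0.2, -163.8]
contact_force: [1.2, 1.0, 0.6]
gripper_width: 0.0136
```

Request:
step_arm(deltas=[[0, 0, 0, 0, 0, -6, -1], [0, 0, 0, 0, 0, -14, -1], [0, 0, 0, 0, 0, -22, -1], [0, 0, 0, 0, 0, -28, -1], [0, 0, 0, 0, 0, -30, -1], [0, 0, 0, 0, 0, -30, -1], [0, 0, 0, 0, 0, -22, -1], [0, 0, 0, 0, 0, -10, -1], [0, 0, 0, 0, 0, 0, -1]])

```text
time_s: 29.35
tcp_pos: [0.4549, -0.3432, 0.2588]
eef_rot: [179.4, -0.4, -163.9]
contact_force: [0.1, 0.2, -4.9]
gripper_width: 0.0136
```

```bash
python3 d.py .4504 .3069 .26 196.
```

```text
[ 0.01  -0.008  0.002] [-175.9  625.8    3.9]
[ 0.4549 -0.3432  0.2588] [ 0.1467  0.2016 -4.9265] [ 0.   0.2 -1.2 -0.7  0.7  0.1]
```

Request:
step_arm(deltas=[[0.005, -0.004, 0, -4, 12, -2, -1], [0.005, -0.004, 0, -7, 24, -2, -1], [0, 0, 0, -10, 35, -2, -1], [0, 0, 0, -11, 38, 0, -1], [0, 0, 0, -11, 38, 0, -1], [0, 0, 0, -11, 38, 0, -1], [0, 0, 0, -11, 38, 0, -1], [0, 0, 0, -11, 38, 0, -1], [0, 0, 0, -11, 38, 0, -1], [0, 0, 0, -11, 38, 0, -1]])

```text
time_s: 30.35
tcp_pos: [0.4465, 0.0208, 0.2501]
eef_rot: [179.4, -1.1, -164.5]
contact_force: [0.7, 0.5, -5.0]
gripper_width: 0.0134
```

```bash
python3 d.py .4504 .3069 .26 196.
```

```text
[ 0.01  -0.019 -0.008] [-80.3 274.7  -8.6]
[0.4465 0.0208 0.2501] [ 0.7332  0.4942 -4.9596] [ 52.2   0.4  -0.8  -1.2   1.  -51.6]
```

Request:
step_arm(deltas=[[0.003, -0.006, -0.002, -11, 37, -2, -1], [0.003, -0.006, -0.002, -11, 37, -2, -1], [0.003, -0.006, -0.002, -11, 37, -2, -1], [0, 0, 0, -11, 36, -2, -1], [0, 0, 0, -10, 35, 0, -1], [0, 0, 0, -9, 30, 0, -1], [0, 0, 0, -7, 22, 0, -1], [0, 0, 0, -4, 13, 0, -1], [0, 0, 0, 0, 0, 0, -1], [0, 0, 0, 0, 0, 0, -1]])

```text
time_s: 31.35
tcp_pos: [0.4369, 0.292, 0.2438]
eef_rot: [-179.8, -1.1, -163.7]
contact_force: [0.7, -0.3, -5.5]
gripper_width: 0.0137
```

```bash
python3 d.py .4504 .3069 .15 196.; python3 look.py w16
```

```text
[-0.004 -0.02   0.005] [-19.   10.9  93.4]
[0.4369 0.292  0.2438] [ 0.6881 -0.3354 -5.4708] [ 0.5  0.6 -0.5 -0.   0.2 -0.3]
31.35 [0.43693152 0.29197301 0.24378376] [-179.77796318   -1.1404843  -163.7312061 ] [ 0.68805702 -0.33538317 -5.47078633] 0.013672293477347787
```

View pics/w16.png

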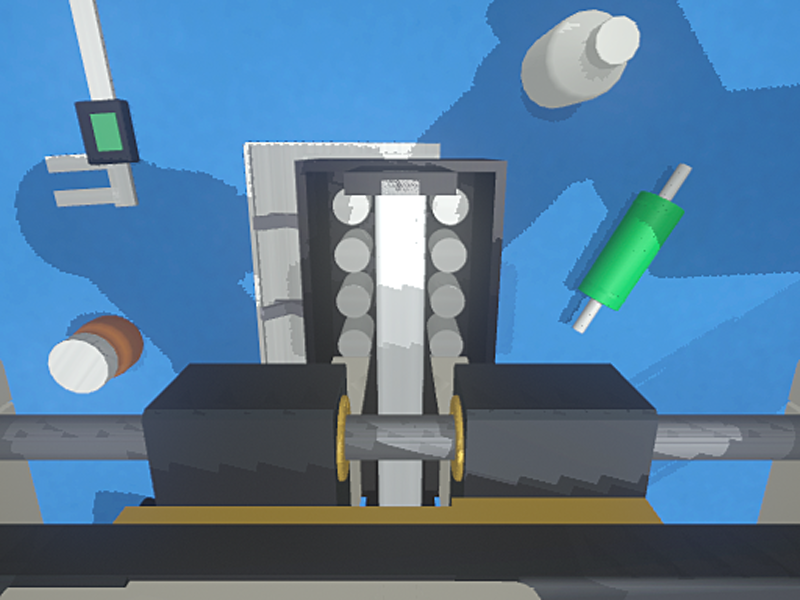

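Request:
step_arm(deltas=[[-0.002, -0.01, 0.002, -9, 5, 5, -1], [-0.002, -0.009, 0.002, -8, 5, 12, -1], [0, 0, 0, 0, 0, 22, -1], [0, 0, 0, 0, 0, 25, -1], [0, 0, 0, 0, 0, 20, -1], [0, 0, 0, 0, 0, 10, -1], [0, 0, 0, 0, 0, 3, -1], [0, 0, 0, 0, 0, 0, -1], [0, 0, 0, 0, 0, 0, -1]])

```text
time_s: 32.3
tcp_pos: [0.4557, 0.3038, 0.1445]
eef_rot: [179.8, 0.4, -164.4]
contact_force: [-0.2, -0.0, -5.0]
gripper_width: 0.0133
```

```bash
python3 d.py .4504 .3069 .0974 196.; python3 look.py w17;python3 -c "
from plant import r; import cv2
a=r.capture('scene')[:,:,::-1]; cv2.imwrite('pics/s17.png',cv2.resize(a[150:255,290:430],(800,600),interpolation=cv2.INTER_CUBIC))"
```

```text
[ 0.003  0.008 -0.007] [ 4.6  4.3 47. ]
[0.4557 0.3038 0.1445] [-0.1937 -0.03   -4.9991] [-0.1 -0.2  0.4  0.2 -0.1 -0. ]
32.3 [0.45571312 0.30375809 0.14447054] [ 179.81617656    0.44624569 -164.41249979] [-0.19374133 -0.03000067 -4.99905147] 0.013321352242865053
```

View pics/w17.png

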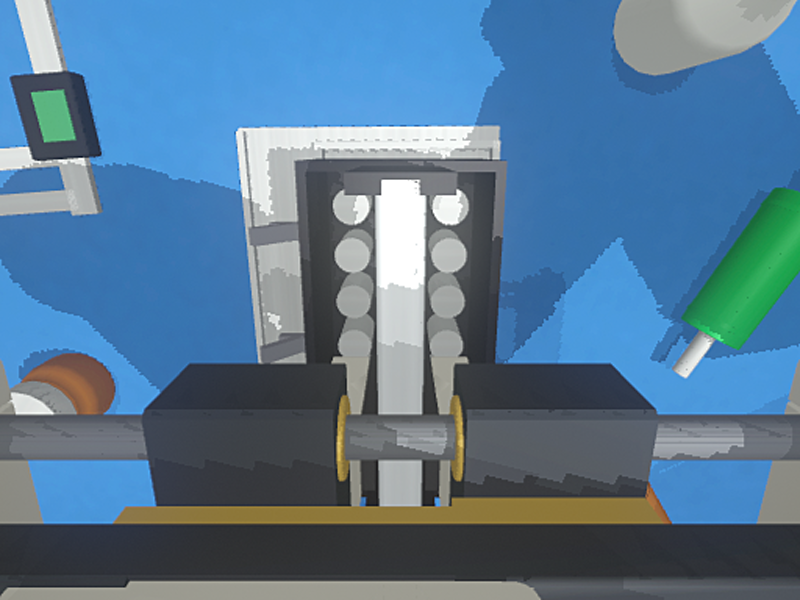

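View pics/s17.png

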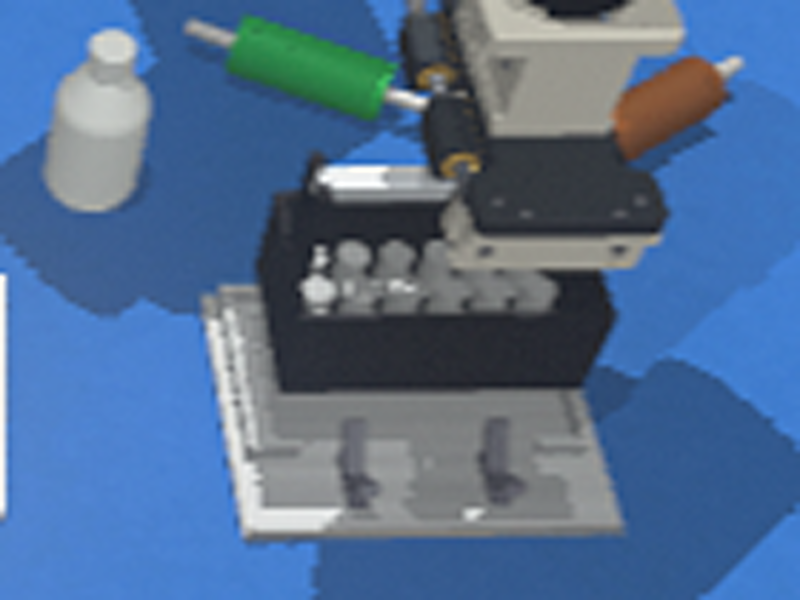

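Run:
```python
from h import *; import pickle
np.set_printoptions(precision=4,suppress=True)
for n,P in dict(w17=[(237,130),(500,127)],w6=[(347,140),(563,151)]).items():
    st,ci=pickle.load(open(f"pics/{n}.pkl","rb"))
    for z in (.009,.014):
        print(n,z,[ray(ci,p,z) for p in crop(P,(0,0),1.5625)])
c,s=np.cos(.279),np.sin(.279)
for m in((.075,-.095),(-.075,-.095)): print(.4715+c*m[0]-s*m[1],.313+s*m[0]+c*m[1])
```

```text
w17 0.009 [array([0.569 , 0.2435, 0.009 ]), array([0.4264, 0.202 , 0.009 ])]
w17 0.014 [array([0.5674, 0.2432, 0.014 ]), array([0.4272, 0.2024, 0.014 ])]
w6 0.009 [array([0.5687, 0.2437, 0.009 ]), array([0.4236, 0.2095, 0.009 ])]
w6 0.014 [array([0.5681, 0.2436, 0.014 ]), array([0.4251, 0.21  , 0.014 ])]
0.5697623217391955 0.24232810936148075
0.425562624731356 0.20101894109525587
```

Request:
step_arm(deltas=[[0.002, 0.005, -0.004, 3, 3, 4, -1], [0.001, 0.003, -0.002, 2, 1, 8, -1], [0, 0, 0, 0, 0, 7, -1], [0, 0, 0, 0, 0, 3, -1], [0, 0, 0, 0, 0, 0, -1], [0, 0, 0, 0, 0, 0, -1]])

```text
time_s: 33.0
tcp_pos: [0.4496, 0.3076, 0.122]
eef_rot: [179.9, 0.1, -164.0]
contact_force: [0.3, 0.2, -4.1]
gripper_width: 0.0138
```

```bash
python3 d.py .4504 .3069 .0974 196.
```

```text
[0.002 0.001 0.   ] [-0.6 -1.  24.6]
[0.4496 0.3076 0.122 ] [ 0.303   0.1969 -4.078 ] [-0.   0.4 -0.1  0.1  0.1  0. ]
```

Request:
step_arm(deltas=[[0.001, 0, 0, -0.5, -1, 4, -1], [0, 0, 0, 0, 0, 6, -1], [0, 0, 0, 0, 0, 5, -1], [0, 0, 0, 0, 0, 3, -1], [0, 0, 0, 0, 0, 2, -1], [0, 0, 0, 0, 0, 0, -1]])

```text
time_s: 33.6
tcp_pos: [0.4507, 0.3067, 0.1002]
eef_rot: [180.0, 0.1, -164.0]
contact_force: [-0.1, 0.2, -4.7]
gripper_width: 0.0136
```

```bash
python3 d.py .4504 .3069 .0974 196.
```

```text
[ 0.001  0.002 -0.   ] [0.2 0.3 2.8]
[0.4507 0.3067 0.1002] [-0.0758  0.1686 -4.7264] [-0.   0.1  0.1  0.2 -0.   0.1]
```

Request:
step_arm(deltas=[[0, 0.001, 0, 0, 0, 1.5, -1], [0, 0, 0, 0, 0, 1, -1], [0, 0, 0, 0, 0, 1, -1], [0, 0, 0, 0, 0, 0, -1], [0, 0, 0, 0, 0, 0, -1]])

```text
time_s: 34.1
tcp_pos: [0.4512, 0.3075, 0.0979]
eef_rot: [179.9, 0.1, -164.0]
contact_force: [-0.6, 0.0, -5.1]
gripper_width: 0.0138
```

Request:
step_arm(deltas=[[0, 0, 0, 0, 0, 1, -1], [0, 0, 0, 0, 0, 1, -1], [0, 0, 0, 0, 0, 0.8, -1], [0, 0, 0, 0, 0, 0, -1]])

```text
time_s: 34.5
tcp_pos: [0.4516, 0.308, 0.0976]
eef_rot: [179.9, 0.3, -163.9]
contact_force: [-0.7, 0.2, -5.1]
gripper_width: 0.0136
```

Request:
step_arm(deltas=[[0, 0.002, 0, 0.8, -0.8, 1.5, -1], [0, 0, 0, 0, 0, 1.5, -1], [0, 0, 0, 0, 0, 1, -1]])

```text
time_s: 34.8
tcp_pos: [0.4521, 0.3085, 0.0975]
eef_rot: [179.8, 0.4, -163.8]
contact_force: [-4.3, -1.5, 5.7]
gripper_width: 0.013
```

```bash
python3 d.py .4504 .3069 .0974 196.
```

```text
[0.004 0.006 0.004] [ 2.  -1.   0.1]
[0.4521 0.3085 0.0975] [-4.346  -1.5317  5.7045] [ 0.1 -0.2 -0.2  0.1  0.3  0.1]
```

Contact with the dock floor. Releasing.

Request:
step_arm(deltas=[[0, 0, 0, 0, 0, 0, -1], [0, 0, 0, 0, 0, 0, -0.5], [0, 0, 0, 0, 0, 0, -0.2], [0, 0, 0, 0, 0, 0, 0.2], [0, 0, 0, 0, 0, 0, 0.4], [0, 0, 0, 0, 0, 0, 0.4], [0, 0, 0, 0, 0, 0, 0.4]], squeeze=8)

```text
time_s: 35.5
tcp_pos: [0.4536, 0.3094, 0.098]
eef_rot: [179.7, 0.5, -163.8]
contact_force: [-0.8, 0.5, -0.4]
gripper_width: 0.0562
```

Request:
step_arm(deltas=[[0, 0, 0, 0, 0, -6, 0.5], [0, 0, 0, 0, 0, -18, 0.8], [0, 0, 0, 0, 0, -30, 1], [0, 0, 0, 0, 0, -35, 1], [0, 0, 0, 0, 0, -20, 1], [0, 0, 0, 0, 0, -5, 1], [0, 0, 0, 0, 0, 0, 1], [0, 0, 0, 0, 0, 0, 1]])

```text
time_s: 36.3
tcp_pos: [0.4522, 0.3077, 0.217]
eef_rot: [179.8, 0.4, -163.8]
contact_force: [0.6, 0.9, -0.2]
gripper_width: 0.0875
```

```bash
python3 look.py w18;python3 -c "
from plant import r; import cv2
a=r.capture('scene')[:,:,::-1]; cv2.imwrite('pics/s18.png',cv2.resize(a[150:255,210:430],(800,382),interpolation=cv2.INTER_CUBIC))"
```

```text
36.3 [0.4521991  0.3077074  0.21701894] [ 179.77353352    0.44687853 -163.7735255 ] [ 0.64236878  0.87527928 -0.20332911] 0.08753420033767571
```

View pics/w18.png

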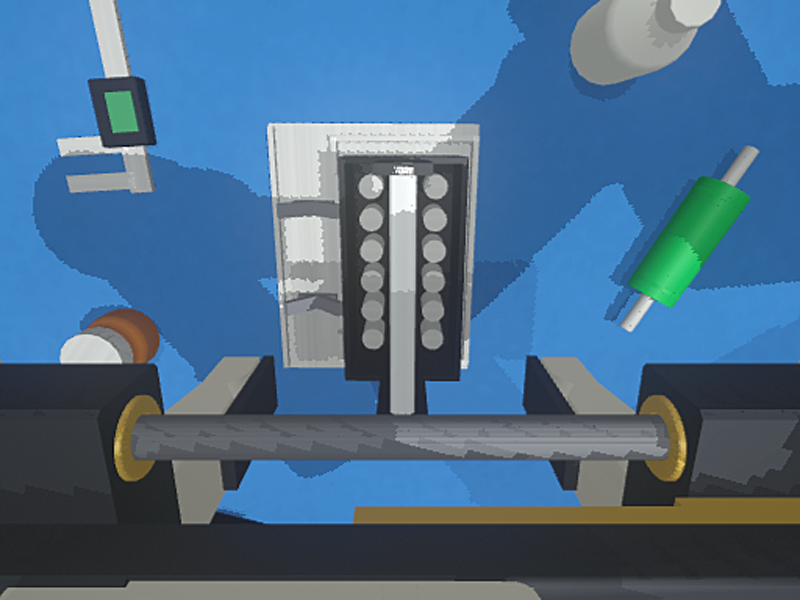

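View pics/s18.png

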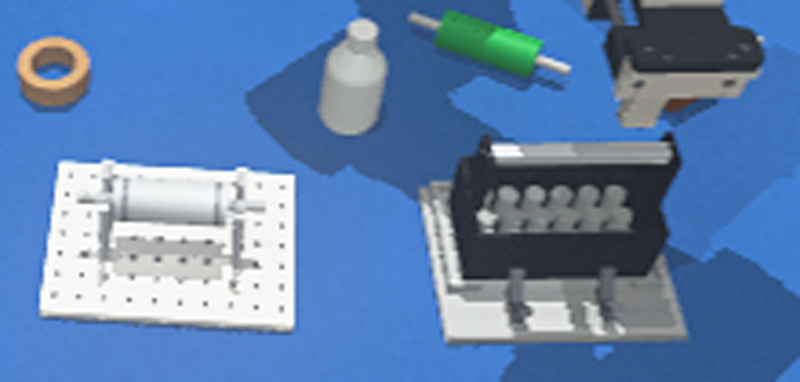

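```bash
python3 - <<'E'
from h import *; import pickle
np.set_printoptions(precision=4,suppress=True)
st,ci=pickle.load(open("pics/w18.pkl","rb"))
c=lambda L:crop(L,(0,0),1.5625)
x,e=fit([(ci,m,p) for m,p in zip([(-.04,-.075,.064),(.04,-.075,.064),(.04,.075,.064),(-.04,.075,.064)],c([(467,157),(340,157),(347,380),(461,380)]))],[.45,.3,.25])
print(x,np.degrees(x[2]),e.round(1).tolist())
d,e=fit([(ci,m,p) for m,p in zip([(.075,-.095,.009),(-.075,-.095,.014),(.075,.095,.009)],c([(268,124),(480,126),(284,367)]))],[.45,.3,.25])
print(d,np.degrees(d[2]),e.round(1).tolist())
q=x[:2]-np.array([.4715,.313]);cc,s=np.cos(.28),np.sin(.28); print("crate in dock",cc*q[0]+s*q[1],-s*q[0]+cc*q[1])
E
python3 -c "
import cv2
a=cv2.imread('pics/w18.png');cv2.imwrite('pics/w18c.png',cv2.resize(a[110:420,250:500],None,fx=2.4,fy=1.9,interpolation=cv2.INTER_CUBIC))"
```

```text
[0.4502 0.3084 0.2869] 16.435972447486254 [[1.7, -0.4], [-1.4, -0.1], [-0.3, 0.4], [0.2, 0.4]]
[0.4716 0.3141 0.2739] 15.69455759889556 [[-0.5, -0.2], [1.2, -0.4], [-0.4, 2.2]]
crate in dock -0.02172671055286813 0.0015054219508760748
```

View pics/w18c.png

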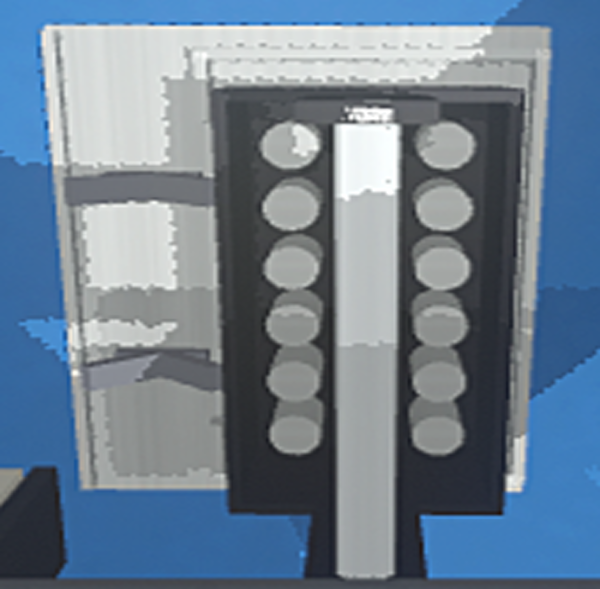

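Run:
```python
from h import *; from plant import r; import cv2
S=r.camera_info("scene"); im=r.capture("scene")[:,:,::-1].copy()
print(r.get_state()["time_s"])
c,s=np.cos(.198),np.sin(.198)
big=cv2.resize(im[180:245,215:300],(785,600),interpolation=cv2.INTER_CUBIC); k=785/85
for z,col in((.062,(0,0,255)),(.072,(0,255,0))):
  for y in(-.075,.075):
    p=proj(S,[.5368-s*y,.0117+c*y,z])[0]; q=((p-[215,180]+.5)*k).astype(int); cv2.drawMarker(big,tuple(map(int,q)),col,0,20,1)
cv2.imwrite("pics/s19.png",big)
T=r.capture("top")[:,:,::-1]; cv2.imwrite("pics/t19.png",cv2.resize(T[80:300,60:440],(800,463),interpolation=cv2.INTER_CUBIC))
```

```text
36.45
```

View pics/s19.png

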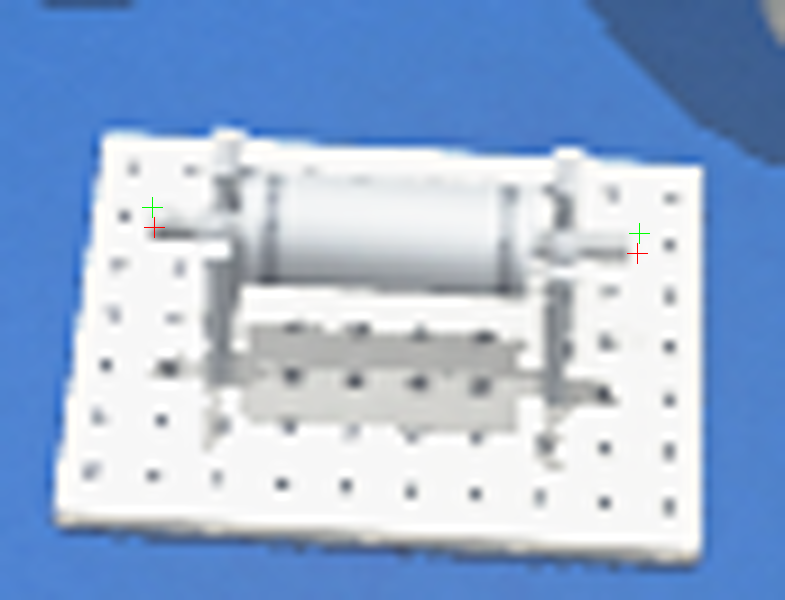

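View pics/t19.png

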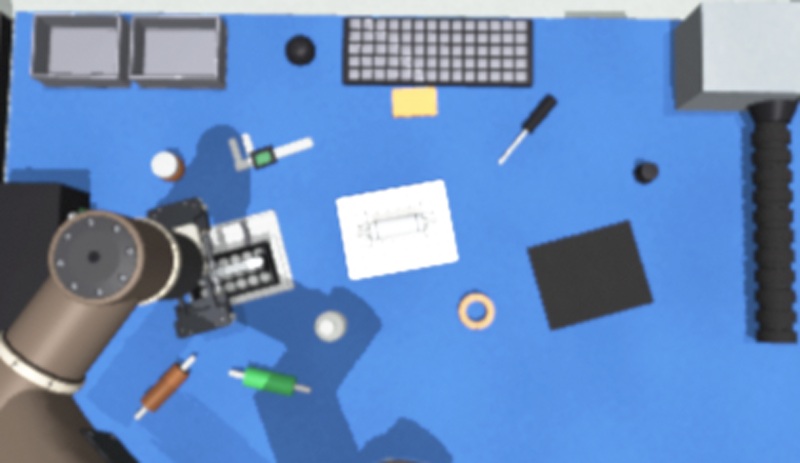

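The red marks, placed where the stub ends should be at 62 mm height, fall on the stub ends at about (155,228) and (637,253). So the roller is seated. The crate sits in its nest, the mat is clear, and nothing else has moved.

```bash
python3 -c "
from plant import r
print(r.close_job(), r.get_state()['time_s'])"
```

```text
the job is handed in; nothing more can be done
the job is handed in; nothing more can be done
```

The job is done and was handed in at about 36.5 s on the robot's clock. I moved the crate to the mat by its bar, then lowered the roller into both fixture slots until contact and let go. After that I put the crate back in its nest and let go.

**Roller:** In the scene camera picture, both stub ends lie where they should at 62 mm axle height. The tool also stopped descending at the height I expected for a seated axle.

**Crate:** The fit puts it about 1.5 mm or less from the nest centre and within about 0.7° of the dock. It is upright, and I pressed it lightly onto the floor before letting go. It started about 1° off square to the dock.

**Bystanders:** They look unmoved in the last pictures. The mat is free, and the gripper is about 0.1 m clear above the crate.

**What disagreed:** Some corner fits were 2–8 pixels off at dock corners that were partly hidden or hard to read, but the resulting positions agreed to within about 2 mm.

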